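# Set the stop collar of a spring-lift lamp and let the lamp up

### The job

On the leaning lamp stand, spin the knurled stop collar down its threaded mast until its lower rim is level with the pointer on the graduated bar, while the lamp is still latched down. Then take the wooden dowel from the cork mat and push the spring latch with it through the square hole in the side of the latch box, so that the lamp rises against the collar. Lay the dowel flat on the cork mat again, leave the collar and pointer as set, and do not shift the other things on the bench.

Things in the scene. Friction and masses are not known exactly. Their poses are not given: they have to be found in the camera images.
- stand: Steel lamp stand fixed to the bench. Base plate 200 x 200 x 12 mm (x -100 to 100, y -95 to 105); origin at bench level; the mast leans to -x, the latch box is at +y. The grey latch box is 80 mm along x (-35 to 45), 36 mm along y, its top 96 mm above the bench, its outer face at y = 94 mm.
- mast: Threaded mast of the stand, 20 mm dia, 185 mm long, leaning 30 degrees from vertical; origin at its foot, 30 mm along x and 12 mm above the stand's origin, z up along the mast. A graduated bar 12 mm wide and 124 mm long stands parallel to it, 62 mm off on the -y side.
- collar_grip (a point): Centre of the knurled head of the steel collar, on the mast's axis; z points up along the mast. The head is 50 mm in diameter, 26 mm long (13 mm either way from this point). The mast's free end stands at most 24 mm above the head's top, even at the lowest setting. Free room all round the head; the pointer and bar lie at least 25 mm below this point.
- collar_rim (a point): Centre of the lower rim of the collar's plain skirt (34 mm in diameter, 40 mm long, below the head), on the mast's axis, 53 mm below point collar_grip along the mast. The lower rim is the edge to be set level with the pointer.
- collar_turn (a joint): Turn of the collar on the thread, rad, about the mast's upward axis. Right-hand steep thread, 36 mm per turn (5.73 mm per rad): clockwise seen from above (falling values) moves it down. About 0.15 N m to turn; it stays where it is left; end stops at 0 and 6.98. It always starts above the pointer, by 10 to 32 mm.
- pointer: Steel slide on the graduated bar with a flat tongue 10 mm wide, 3 mm thick, its tip 21 mm from the mast's axis. Origin on the mast's axis at mid-thickness of the tongue; z up along the mast. The collar is level when point collar_rim lies at this origin. Stiff; not to be moved.
- carriage_top (a point): Centre of the top of the round boss (30 mm dia) of the lamp carriage, which slides on the mast below the collar; latched, it is 75 mm from the mast's foot. A spring pushes it up with 4 to 6 N; once unlatched it rises until this face meets the collar's lower rim. It carries a flat black flood lamp, 84 x 80 x 22 mm, on the side away from the lean.
- carriage (a joint): Rise of the lamp carriage along the mast in m, 0 when latched down, 0.02 plus the height of the pointer over its lowest place when it rests against a well-set collar.
- hole (a point): Centre of the mouth of the square hole (22 x 22 mm, edges level and upright) in the outer (+y) face of the latch box, 55 mm above the bench; axes as the stand's. The hole runs level along the stand's -y through a wall 6 mm thick.
- latch: The spring latch in the latch box: origin at the centre of the flat face (28 x 28 mm) that the dowel pushes, 20 mm behind the hole's mouth; axes as the stand's. It moves along the stand's -y (from y = 74 mm to 62 mm in the stand's frame), lets the carriage go after 8 mm, stops at 12 mm and springs back. Pushing it in takes about 10 N.
- dowel: Plain square wooden dowel, 140 x 12 x 12 mm, 20 to 42 g, lying on the cork mat; origin at the centre of its underside, x along it. Its two ends are alike.
- mat: Cork mat fixed on the bench, 200 x 200 x 3 mm; origin at the centre of its underside.
- screwdriver: Bystander: black-handled screwdriver, 160 mm, also on the cork mat; x along it.
- tape_roll: Bystander: grey roll, 90 mm dia, 40 mm high, lying flat between the robot and the stand; origin under its centre.
- mug: Bystander: white mug, 76 mm dia, 82 mm high; origin under its centre.
- speaker: Bystander: white desk loudspeaker, 85 x 85 x 190 mm; origin under its centre.
- screw_jar: Bystander: glass jar, 68 mm dia, 85 mm high; origin under its centre.
- carton: Bystander: cardboard box 100 x 130 x 60 mm; origin under its centre.
- wrench: Bystander: steel wrench 170 mm long lying flat; x along it.

How it is judged:
On the way, in this order (a step that is already met when the one before it is completed fails the run):
1. the collar's lower rim is level with the pointer (within 3 mm) while the lamp is still latched down (z of collar_rim in the frame of pointer between -0.003 and 0.003 m and value of joint carriage below 0.004 m), for 0.3 s.
2. the dowel pushes the latch in (y of latch in the frame of stand below 0.07 m and contact force between dowel and latch above 0.5 N).
At the end, for the whole second after the job is handed in: The collar's lower rim is level with the pointer within 3 mm along the mast, the lamp carriage has risen against the collar (within 4 mm), the latch has sprung back, and the dowel lies flat at rest on the cork mat (its middle over the mat); nothing moves (z of collar_rim in the frame of pointer between -0.003 and 0.003 m and distance between carriage_top and collar_rim below 0.004 m and y of latch in the frame of stand above 0.071 m and x of dowel in the frame of mat between -0.1 and 0.1 m and y of dowel in the frame of mat between -0.1 and 0.1 m and z of dowel in the frame of mat below 0.025 m and angle between dowel's own x axis and vertical between 1.45 and 1.69 rad and linear speed of dowel below 0.02 m/s and velocity of joint carriage below 0.01 m/s and velocity of joint collar_turn between -0.05 and 0.05 rad/s); the robot touches nothing.
It fails at once if the latch is pushed with the fingers instead of the dowel (contact force between the fingers and latch above 0.5 N).
It fails at once if the pointer is shifted by more than 3 mm (distance of pointer from where it was at the start of the episode above 0.003 m).
It fails at once if a bystander is shifted by more than 40 mm (distance of any of screwdriver, tape_roll, mug, speaker, screw_jar, carton, wrench from where it was at the start of the episode above 0.04 m).
It also fails if it takes over 72 s, if anything falls off the work surface, if the arm or the gripper's body presses on something with over 40 N, if the wrist force passes 120 N, or if a joint passes its speed limit or range.

### The arm

A 6-joint arm with a two-finger parallel gripper is mounted at the origin on the work surface. World frame = base frame: x ahead of the robot, y to its left, z up, the work surface at z = 0. Lengths are in m, angles in rad, forces in N, time in s.
With the tool pointing down it reaches from about 0.3 to 0.875 m from the base axis. Payload 6.4 kg.
Tool frame: the origin (TCP) lies on the centre line of the jaws, within the pads' length; the fingertips stand 14 mm ahead of it and the grasp point (between the pads) lies 5 mm behind it; z points along the fingers, y is the direction in which the jaws open and shut (so a half turn about z gives the same grasp; the last joint's range is limited). The gripper opens to 85 mm and grips with 20 to 120 N. Pads are 22 mm wide; open, the fingers measure 114 mm over their backs; the gripper's body (76 mm by 85 mm) begins 54 mm behind the grasp point. The pads swing forward as they close: fully open they stand 13 mm farther back than shut.
Start: joints at [1.111, 0.181, 1.607, -0, 1.354, -0.206], TCP at [0.144, 0.557, 0.245] pointing down, gripper open.
Joint ranges: [-2.99, 2.99], [-0.89, 2.07], [0.3, 2.58], [-1.14, 4.28], [0, 2.63], [-3.12, 3.12]. Speed limits (rad/s): [2.57, 2.57, 3.01, 3.14, 3.14, 3.14].

### API

Orientations are given as a unit quaternion [w, x, y, z].
In Python, from bench import * gives the robot as it stands.
- The arm moves only by the tool servo_tool, never from a script. Its argument "plan" is a list that holds one entry, the list of rows, each a list of 5 numbers: the shift along the world's x, y, z in m, then the turn about the world's z in rad, then the gripper command: -1 is shut, 1 is fully open, values between are in proportion. In form: [[[tx, ty, tz, roll, claw], ...]]. A call has 1 to 8 rows; each row shifts and turns the commanded pose from where the row before left it; what a row does not reach is not made up. A row lasts 1/10 s, in which the tool goes at most 50 mm and 8.59 degrees, less where a joint would pass 70% of its speed; a pose out of reach is approached as far as the arm can. A call with a gripper value outside its range is refused whole. The fingers move at their own pace and stop on an object; the grip force is fixed at half the most. Time passes only in rows, so rows that do not move let the fingers close. It gives the time, the measured TCP pose, the force and the opening at its end, in the units of the state.
- get_obs(): the state, without advancing time (a new reading comes with each control period).
- camera(name): name is "scene" or "top"; returns a dict with "img" (420x560x3 uint8, blue, green, red), "camera_matrix" (3x3 intrinsics, pixels), "rvec" (rotation vector, rad) and "tvec" (3), from world to camera coordinates, as OpenCV has them. Camera axes: x right, y down, z forward; pixel columns grow to the right and rows downward; lengths in m; the calibration is good to about 2 mm. A picture is of the moment at which its call begins. There is no depth.
- hand_in(): hands the job in, once; it reports no verdict.
Trained networks look in a picture, given as the dict that the camera call returned (one of the last four; its "shot" number tells which), for a name from the list of things; names that differ only in an ending like _2 or _b are one class to them, and where a whole thing is asked for, a point or a joint stands for the part that bears it (a point fixed in the world has none). Each returns a list of dicts, best first, with "conf" (0 to 1); they miss things now and then, are a little off and sometimes report something else, mostly with a low value. They report only what shows in the picture. A call takes as long as a camera call.
- trace(picture, thing): "mask" (420x560 bool, what is visible of it) and "rect" ([left, top, right, bottom] as shares, 0 to 1, of the picture: columns of its width, rows of its height, round what is visible of it).
- pinpoint(picture, thing): "centre" ([row, column] as shares, 0 to 1, of the picture: columns of its width, rows of its height: a listed point, or the origin of a listed thing).
The state is a dict: "time_s": time; "q": joint angles; "dq": joint speeds; "joint_efforts": joint torques, N m; "eef_pos": TCP position; "eef_rot": TCP orientation; "wrist_force": force on the tool from outside, world axes, zero at the start; "torque": the same for the moment, N m; "opening": opening from 0.0 (shut) to 1.0 (fully open).
Only numpy, scipy, OpenCV 4.12 (cv2) and the standard library are available. Lean on these libraries where they do the work, as an engineer would, in place of code of your own. Each camera call takes 0.05 s, during which the arm holds its last target.

## Working session

There is one attempt and no reset: what is moved stays moved. The work goes in short steps, Python scripts to look and compute and a tool call to move; the robot and the scene stay as the last step left them, time stands still between calls to the robot, and variables do not carry over. Pictures are saved under pics/ and viewed, and the job is handed in when it is done.

Besides the shell and the picture viewer there is one more tool, called by a JSON object that holds its "op" and its "data", one argument or row to a line. servo_tool: Moves the arm, as the interface text tells. Its arguments: {"type":"object","properties":{"plan":{"type":"array"}},"required":["plan"]}

```bash
mkdir -p pics; ls; cat > h.py <<'E'
from bench import *
import numpy as np, cv2
def pp(c,t,n=1):
    r=pinpoint(c,t); return [(round(d['conf'],2),(d['centre'][1]*560,d['centre'][0]*420)) for d in r[:n]]
def P(c):
    R,_=cv2.Rodrigues(np.array(c['rvec'],float)); return np.array(c['camera_matrix']),R,np.array(c['tvec'],float).ravel()
def ray(c,uv):
    K,R,t=P(c); d=R.T@np.linalg.inv(K)@np.array([uv[0],uv[1],1.]); return -R.T@t,d/np.linalg.norm(d)
def onz(c,uv,z):
    o,d=ray(c,uv); return o+d*(z-o[2])/d[2]
def proj(c,X):
    K,R,t=P(c); p=(np.atleast_2d(X)@R.T+t)@K.T; return p[:,:2]/p[:,2:]
def tri(a,ua,b,ub):
    o1,d1=ray(a,ua);o2,d2=ray(b,ub)
    s=np.linalg.lstsq(np.stack([d1,-d2],1),o2-o1,rcond=None)[0]
    p,q=o1+s[0]*d1,o2+s[1]*d2
    return (p+q)/2,np.linalg.norm(p-q)
E
python3 - <<'E'
from h import *
o=get_obs();print({k:np.round(v,3) for k,v in o.items()})
a=camera("scene");b=camera("top")
cv2.imwrite("pics/s0.png",a['img']);cv2.imwrite("pics/t0.png",b['img'])
for c in(a,b):
    o,d=ray(c,(280,210));print(c['shot'],o,d,c['camera_matrix'][0][0])
for t in "stand mast collar_grip collar_rim pointer carriage_top hole latch dowel mat screwdriver tape_roll mug speaker screw_jar carton wrench".split():
    x=pp(a,t);y=pp(b,t)
    s=''
    if x and y: s=tri(a,x[0][1],b,y[0][1])
    print(t,[(i[0],np.round(i[1],1)) for i in x+y],s)
E
```

```text
pics
{'time_s': np.float64(0.0), 'q': array([ 1.111,  0.182,  1.608,  0.   ,  1.354, -0.206]), 'dq': array([ 0.001, -0.001, -0.001,  0.001,  0.001, -0.   ]), 'joint_efforts': array([-1.0000e-03, -4.4490e+01, -3.5131e+01, -0.0000e+00,  9.0000e-03,
        0.0000e+00]), 'eef_pos': array([0.144, 0.556, 0.244]), 'eef_rot': array([-0.   ,  0.127,  0.992, -0.001]), 'wrist_force': array([-0.207,  0.186,  0.415]), 'torque': array([-0.042, -0.009, -0.054]), 'opening': np.float64(0.998)}
1 [1.34503162 0.05832274 0.72539825] [-0.78611181 -0.10930126 -0.6083432 ] 386.44777689415366
2 [ 0.49286889 -0.065863    1.40375962] [ 0.04553943  0.01773412 -0.99880512] 543.2375336100936
stand [(0.56, array([224.6, 255.7])), (0.91, array([340.3, 181.3]))] (array([ 0.63192413, -0.19263318,  0.00397609]), np.float64(0.006493183307761747))
mast [(0.63, array([214.9, 262.3])), (0.67, array([217.7, 125.1]))] (array([ 0.78733432, -0.02060776,  0.19869976]), np.float64(0.257323699983104))
collar_grip [(0.68, array([231.3, 189.9])), (0.58, array([338., 199.]))] (array([ 0.57474599, -0.17307984,  0.17904264]), np.fl
[... 1354 characters left out ...]
)] (array([ 0.77138247,  0.12795499, -0.00823348]), np.float64(0.004740035391979403))
speaker [(0.6, array([424.4, 249.4])), (0.82, array([429.9, 163.4]))] (array([ 0.76084392, -0.05155896,  0.37834342]), np.float64(0.6050859533561493))
screw_jar [(0.79, array([159.7, 214.9])), (0.66, array([434.9, 249.4]))] (array([ 0.45984712, -0.4440331 , -0.02001081]), np.float64(0.001299126130817882))
carton [(0.96, array([424.1, 312.6])), (0.94, array([147.5, 137.7]))] (array([ 0.74264116,  0.30969252, -0.00237759]), np.float64(0.001402580859624073))
wrench [(0.47, array([225.8, 192.7])), (0.77, array([364.3, 293.7]))] (array([ 0.34552554, -0.25893565,  0.00359623]), np.float64(0.00031998933380521656))
```

```bash
python3 - <<'E'
import cv2
a=cv2.imread('pics/s0.png');b=cv2.imread('pics/t0.png')
cv2.imwrite('pics/s0c.png',cv2.resize(a[140:310,120:320],None,fx=4,fy=3.5,interpolation=cv2.INTER_CUBIC)[:600])
cv2.imwrite('pics/t0c.png',cv2.resize(b[110:250,260:440],None,fx=4,fy=4,interpolation=cv2.INTER_CUBIC))
E
```

```text
(no output)
```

View pics/s0.png

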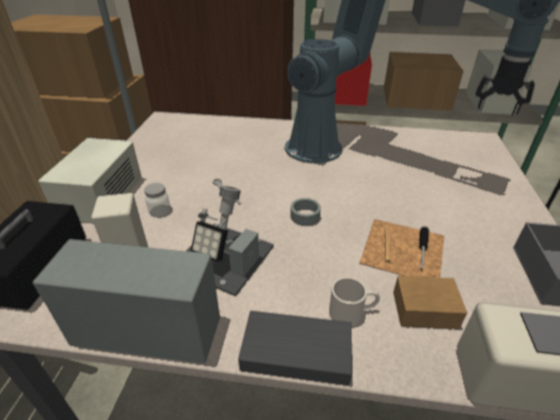

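View pics/t0.png

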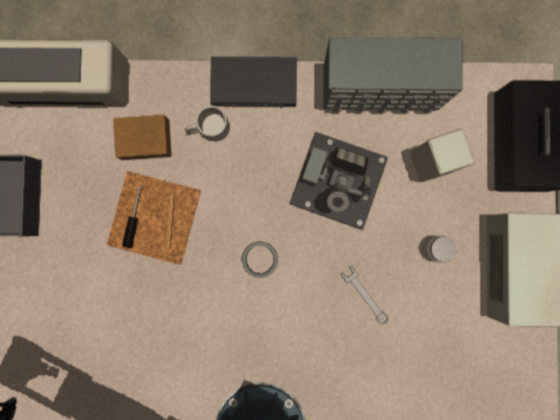

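View pics/s0c.png

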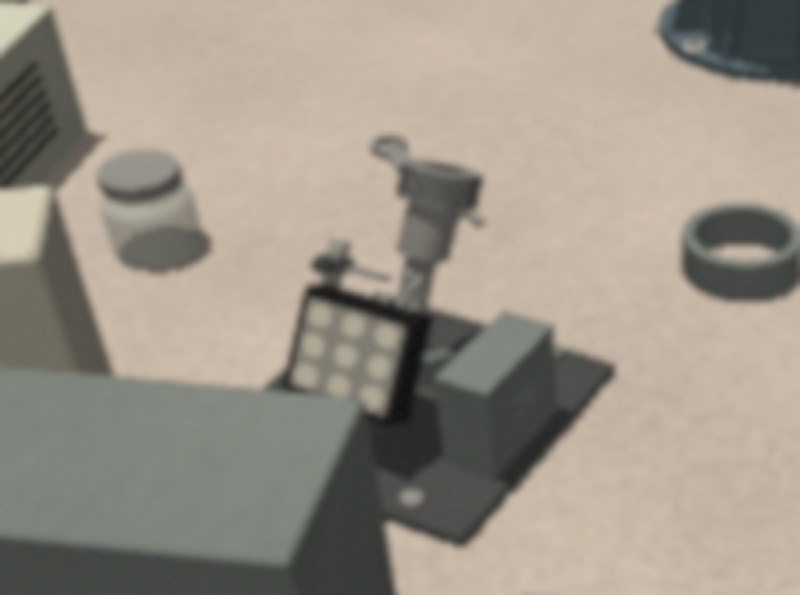

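View pics/t0c.png

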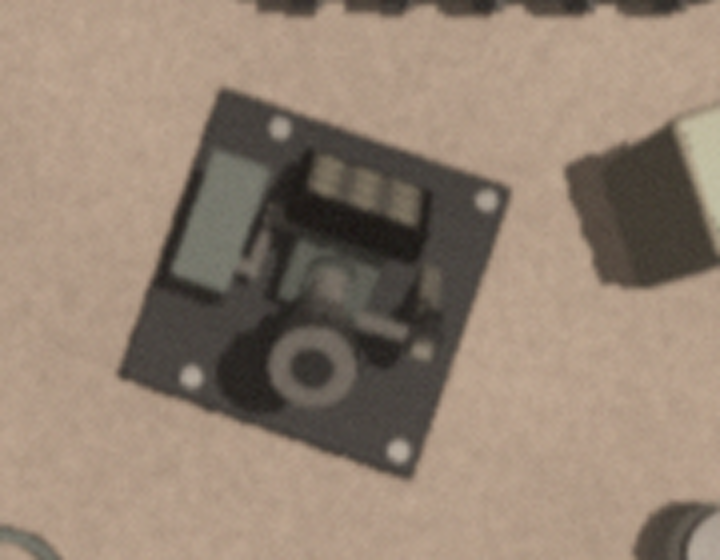

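The two views show the stand at scene (225,250) / top (338,180), leaning toward the robot. The pointer tongue is at scene (215,217), just below the collar rim at (226,213). The dowel is on the mat at top (171,222), and the wrench lies behind the collar in the scene view. Next I'll fit the stand's pose.

```bash
cat >> h.py <<'E'
def rot(y): return np.array([[np.cos(y),-np.sin(y),0],[np.sin(y),np.cos(y),0],[0,0,1.]])
A=np.array([-.5,0,np.sqrt(.75)])
def S2W(p,pose): return np.atleast_2d(p)@rot(pose[2]).T+np.array([pose[0],pose[1],0])
def mast(h): return np.array([.03,0,.012])+np.outer(np.atleast_1d(h),A)
E
python3 - <<'E'
from h import *
from scipy.optimize import least_squares
a=camera("scene");b=camera("top")
np.save('ab.npy',[{k:v for k,v in a.items()},{k:v for k,v in b.items()}],allow_pickle=True)
uv=np.array([[222,88],[510,187],[410,478],[120,375]])/4+np.array([260,110])-0.4
W=np.array([onz(b,u,.012) for u in uv]);print(W)
# corner order in stand frame: image up-left = +x,+y
M=np.array([[.1,.105,.012],[.1,-.095,.012],[-.1,-.095,.012],[-.1,.105,.012]])
f=lambda p:(proj(b,S2W(M,p))-uv).ravel()
r=least_squares(f,[.63,-.19,-.3]);print(r.x,np.round(r.fun,2))
pose=r.x;np.save('pose.npy',pose)
for t,X in [('stand',[0,0,0]),('carriage_top',mast(.075)),('hole',[.005,.094,.055]),('mast',mast(0))]:
    print(t,S2W(X,pose),proj(a,S2W(X,pose)),proj(b,S2W(X,pose)),pp(a,t),pp(b,t))
im=a['img'].copy()
for q in proj(a,S2W(M,pose)): cv2.circle(im,tuple(np.int32(np.round(q))),1,(0,0,255),-1)
box=np.array([[x,y,.096] for x,y in[(-.035,.094),(.045,.094),(.045,.058),(-.035,.058)]])
for q in proj(a,S2W(box,pose)): cv2.circle(im,tuple(np.int32(np.round(q))),1,(0,255,0),-1)
for q in proj(a,S2W(mast(np.linspace(0,.185,8)),pose)): cv2.circle(im,tuple(np.int32(np.round(q))),1,(255,0,0),-1)
cv2.imwrite('pics/s1.png',cv2.resize(im[140:300,120:320],None,fx=4,fy=3.7,interpolation=cv2.INTER_CUBIC))
for t in('collar_grip','collar_rim','pointer'):
  for c in(a,b):
    u=pp(c,t)
    if u:
      H=np.linspace(.05,.25,2001);d=np.linalg.norm(proj(c,S2W(mast(H),pose))-u[0][1],axis=1);print(t,c['shot'],u,H[d.argmin()],d.min())
E
```

```text
[[ 0.76006012 -0.1292328   0.012     ]
 [ 0.69760193 -0.31464975  0.012     ]
 [ 0.51001396 -0.25139034  0.012     ]
 [ 0.5736967  -0.06556905  0.012     ]]
[ 0.63376472 -0.19493067 -0.32738269] [-0.6  -0.83  0.93 -0.11  0.52  0.59 -0.87  0.32]
stand [[ 0.63376472 -0.19493067  0.        ]] [[222.50134599 257.13914122]] [[339.83036397 181.04572177]] [(0.88, (222.82399999999998, 257.082))] [(0.59, (339.976, 181.482))]
carriage_top [[ 0.62666307 -0.19251893  0.07695191]] [[221.42376361 233.65503334]] [[341.7409786  180.81336574]] [(0.86, (220.808, 235.62000000000003))] [(0.83, (341.20799999999997, 180.81))]
hole [[ 0.66872635 -0.1075311   0.055     ]] [[251.22276151 254.54333016]] [[306.87461006 164.5254473 ]] [(0.91, (247.91199999999998, 255.318))] [(0.67, (308.61600000000004, 164.304))]
mast [[ 0.66217134 -0.20457765  0.012     ]] [[215.66025611 261.0872348 ]] [[344.09743285 169.61572948]] [(0.88, (213.92000000000002, 262.92))] [(0.9, (342.71999999999997, 169.092))]
collar_grip 4 [(0.76, (339.472, 197.39999999999998))] 0.1724 1.1953967266431598
collar_rim 4 [(0.77, (343.728, 191.814))] 0.137 4.209815070530216
pointer 3 [(0.49, (224.784, 221.382))] 0.10830000000000001 0.7649879144618933
pointer 4 [(0.65, (339.08000000000004, 186.98399999999998))] 0.115 1.3332174138804578
```

View pics/s1.png

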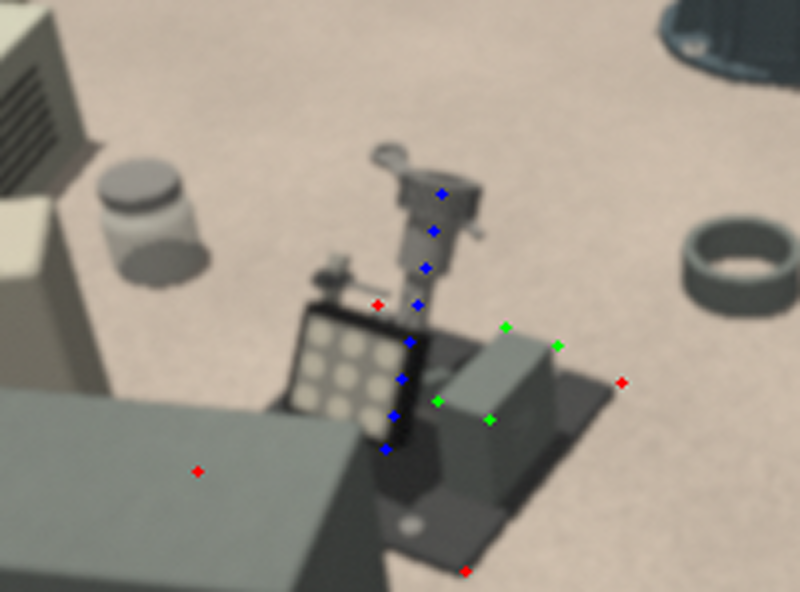

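```bash
cat >> h.py <<'E'
def meas(n=3,names=('collar_grip','collar_rim','pointer','carriage_top')):
    pose=np.load('pose.npy');out={}
    ims={'scene':[],'top':[]};L={}
    H=np.linspace(.05,.25,2001)
    for i in range(n):
        for k in('scene','top'):
            c=camera(k);ims[k].append(c['img'].astype(float));L[k]=c
            g=proj(c,S2W(mast(H),pose))
            for t in names:
                u=pp(c,t)
                if u:
                    d=np.linalg.norm(g-u[0][1],axis=1);out.setdefault((t,k),[]).append((u[0][0],round(H[d.argmin()]*1e3,1),round(d.min(),1)))
    for k in sorted(out): print(k,out[k])
    return {k:np.mean(v,0).astype(np.uint8) for k,v in ims.items()},L
def rimdraw(L,ims,k,h,p,fn,win,f=8):
    """overlay rim ellipse at h (red), tongue outline at p (green)"""
    pose=np.load('pose.npy');c=L[k]
    x0,y0,x1,y1=win
    im=cv2.resize(ims[k][y0:y1,x0:x1],None,fx=f,fy=f,interpolation=cv2.INTER_CUBIC)
    ex=np.array([np.sqrt(.75),0,.5]);ey=np.array([0,1.,0])
    th=np.linspace(0,2*np.pi,60)
    def dr(P3,col):
        q=(proj(c,S2W(P3,pose))-[x0,y0]+.5)*f-.5
        cv2.polylines(im,[np.int32(np.round(q))],True,col,1)
    circ=lambda h,r:mast(h)+r*(np.outer(np.cos(th),ex)+np.outer(np.sin(th),ey))
    dr(circ(h,.017),(0,0,255));dr(circ(h+.04,.025),(0,0,255));dr(circ(h+.066,.025),(0,0,255))
    for dz in(.0015,-.0015):
        dr(np.vstack([mast(p+dz)+s*.005*ex-e*ey for s,e in((1,.021),(1,.052),(-1,.052),(-1,.021))]),(0,255,0))
    cv2.imwrite(fn,im)
E
python3 - <<'E'
from h import *
ims,L=meas(3)
for k in ims: cv2.imwrite(f'pics/avg0_{k}.png',ims[k])
rimdraw(L,ims,'scene',.120,.110,'pics/r0.png',(185,165,265,240))
rimdraw(L,ims,'top',.120,.110,'pics/r0t.png',(305,150,385,225))
E
```

```text
('carriage_top', 'scene') [(0.57, np.float64(71.4), np.float64(0.5)), (0.62, np.float64(69.9), np.float64(1.8)), (0.97, np.float64(69.1), np.float64(0.8))]
('carriage_top', 'top') [(0.7, np.float64(71.4), np.float64(0.7)), (0.7, np.float64(50.0), np.float64(88.8)), (0.85, np.float64(65.1), np.float64(0.6))]
('collar_grip', 'scene') [(0.65, np.float64(187.7), np.float64(1.5)), (0.83, np.float64(182.8), np.float64(1.9)), (0.63, np.float64(185.5), np.float64(0.7))]
('collar_grip', 'top') [(0.9, np.float64(189.5), np.float64(0.3)), (0.8, np.float64(171.4), np.float64(0.7)), (0.83, np.float64(184.0), np.float64(1.2))]
('collar_rim', 'scene') [(0.63, np.float64(132.3), np.float64(1.5)), (0.71, np.float64(129.3), np.float64(0.0)), (0.94, np.float64(131.5), np.float64(0.2))]
('collar_rim', 'top') [(0.58, np.float64(139.3), np.float64(0.8)), (0.84, np.float64(134.4), np.float64(1.0)), (0.71, np.float64(140.7), np.float64(1.4))]
('pointer', 'scene') [(0.45, np.float64(102.5), np.float64(2.9)), (0.41, np.float64(107.8), np.float64(1.9)), (0.38, np.float64(112.3), np.float64(0.6))]
('pointer', 'top') [(0.64, np.float64(127.0), np.float64(1.2)), (0.5, np.float64(97.5), np.float64(0.9)), (0.49, np.float64(98.2), np.float64(1.0))]
```

View pics/r0.png

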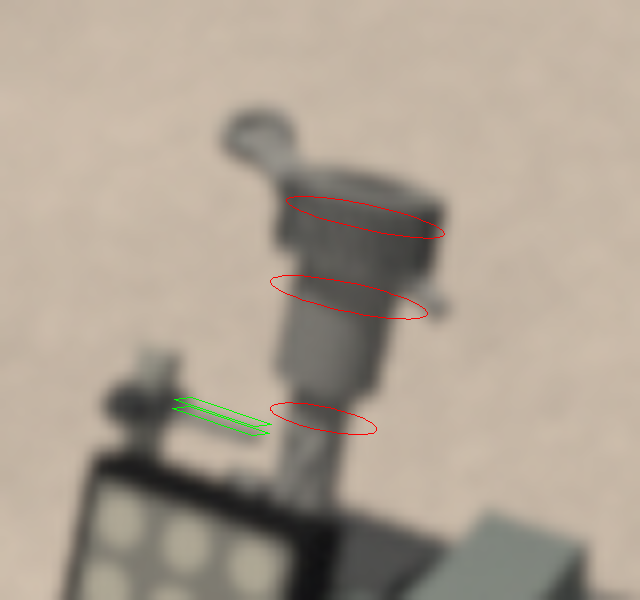

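View pics/r0t.png

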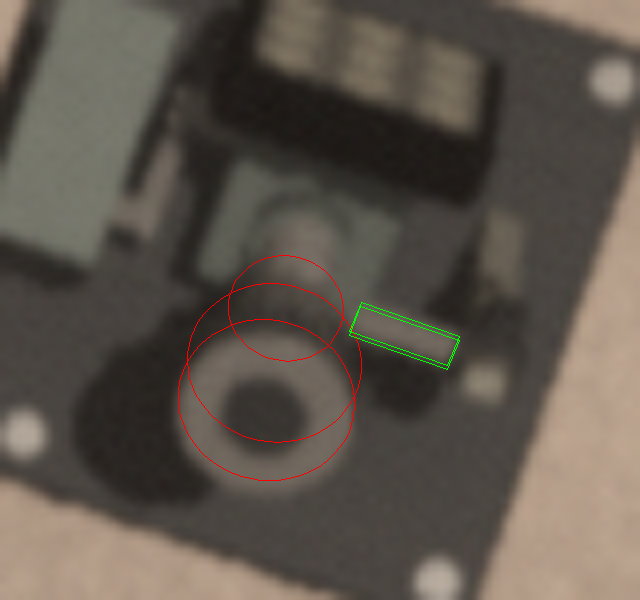

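```bash
cat >> h.py <<'E'
def tyaw():
    o=get_obs();w,x,y,z=o['eef_rot'];return np.arctan2(1-2*(x*x+z*z),2*(x*y-w*z))
def st():
    o=get_obs();print('t',round(o['time_s'],2),'p',np.round(o['eef_pos'],4),'yaw',round(tyaw(),3),'F',np.round(o['wrist_force'],1),'T',np.round(o['torque'],2),'op',round(o['opening'],3),'q6',round(o['q'][5],2))
E
python3 - <<'E'
from h import *
pose=np.load('pose.npy');st()
for h in(.1305,.12,.1085): print(S2W(mast(h+.053),pose))
print('stand y yaw',pose[2]+np.pi/2, 'axis world',rot(pose[2])@A)
E
```

```text
t 4.1 p [0.1444 0.5566 0.2453] yaw 1.317 F [0.3 0.2 0.2] T [-0.   -0.01  0.04] op 1.003 q6 -0.21
[[ 0.57529444 -0.17507398  0.17091566]]
[[ 0.58026559 -0.1767622   0.16182239]]
[[ 0.5857102  -0.17861121  0.1518631 ]]
stand y yaw 1.2434136360737509 axis world [-0.47344361  0.16078292  0.8660254 ]
```

{"op": "servo_tool", "data": {
  "plan": [
    [[0.025,-0.042,0.0,0.0,1.0],[0.025,-0.042,0.0,0.0,1.0],[0.025,-0.042,0.0,0.0,1.0],[0.025,-0.042,0.0,0.0,1.0],[0.025,-0.042,0.0,0.0,1.0],[0.025,-0.042,0.0,0.0,1.0],[0.025,-0.042,0.0,0.0,1.0],[0.025,-0.042,0.0,0.0,1.0]]
  ]
}}

```text
time_s: 4.9
eef_pos: [0.3451, 0.2189, 0.2457]
eef_rot: [0.001, 0.126, 0.992, 0.0]
wrist_force: [0.7, -0.2, -0.7]
opening: 0.999
```

{"op": "servo_tool", "data": {
  "plan": [
    [[0.025,-0.042,0.0,0.047,1.0],[0.025,-0.042,0.0,0.047,1.0],[0.025,-0.042,0.0,0.047,1.0],[0.025,-0.042,0.0,0.047,1.0],[0.025,-0.042,0.0,0.047,1.0],[0.025,-0.042,0.0,0.047,1.0],[0.025,-0.042,0.0,0.047,1.0],[0.025,-0.042,0.0,0.047,1.0]]
  ]
}}

```text
time_s: 5.7
eef_pos: [0.5451, -0.1174, 0.2454]
eef_rot: [0.0, -0.062, 0.998, -0.0]
wrist_force: [0.5, 0.6, -0.2]
opening: 0.999
```

```bash
python3 -c "
from h import *
st()"
```

```text
t 5.7 p [ 0.5451 -0.1174  0.2454] yaw 1.695 F [ 0.5  0.6 -0.2] T [ 0.06 -0.06 -0.  ] op 0.999 q6 -2.12
```

{"op": "servo_tool", "data": {
  "plan": [
    [[0.015,-0.029,0.0,0.0,1.0],[0.015,-0.029,0.0,0.0,1.0],[0.0,0.0,-0.02,0.0,1.0],[0.0,0.0,-0.02,0.0,1.0],[0.0,0.0,-0.02,0.0,1.0],[0.0,0.0,-0.02,0.0,1.0],[0.0,0.0,0.0,0.0,1.0]]
  ]
}}

```text
time_s: 6.4
eef_pos: [0.5724, -0.1725, 0.162]
eef_rot: [-0.003, -0.061, 0.998, 0.002]
wrist_force: [-0.5, 0.2, -1.3]
opening: 0.999
```

```bash
python3 - <<'E'
from h import *
st()
a=camera('scene');b=camera('top')
cv2.imwrite('pics/g0.png',np.hstack([cv2.resize(a['img'][140:260,170:290],(400,400)),cv2.resize(b['img'][130:250,280:400],(400,400))]))
E
```

```text
t 6.4 p [ 0.5724 -0.1725  0.162 ] yaw 1.693 F [-0.5  0.2 -1.3] T [0.03 0.06 0.  ] op 0.999 q6 -2.18
```

View pics/g0.png

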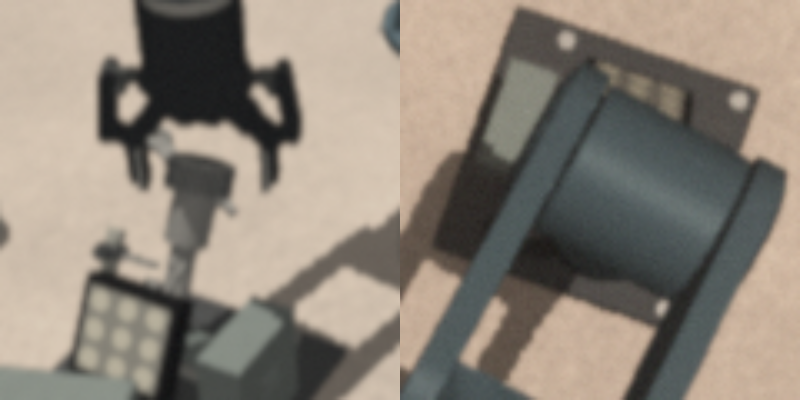

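The scene view shows the open jaws straddling the collar head, which is roughly centred. I'll close now.

{"op": "servo_tool", "data": {
  "plan": [
    [[0.002,-0.002,0.0,0.0,0.2],[0.0,0.0,0.0,0.0,-0.2],[0.0,0.0,0.0,0.0,-0.2],[0.0,0.0,0.0,0.0,-0.2],[0.0,0.0,0.0,0.0,-0.2]]
  ]
}}

```text
time_s: 7.0
eef_pos: [0.5773, -0.1761, 0.1676]
eef_rot: [0.001, -0.061, 0.998, -0.001]
wrist_force: [-2.2, 1.5, 7.1]
opening: 0.594
```

```bash
python3 - <<'E'
from h import *
st()
a=camera('scene')
cv2.imwrite('pics/g1.png',cv2.resize(a['img'][140:260,170:290],(600,600)))
E
```

```text
t 7.0 p [ 0.5773 -0.1761  0.1676] yaw 1.693 F [-2.2  1.5  7.1] T [-0.24  0.24 -0.26] op 0.594 q6 -2.18
```

View pics/g1.png

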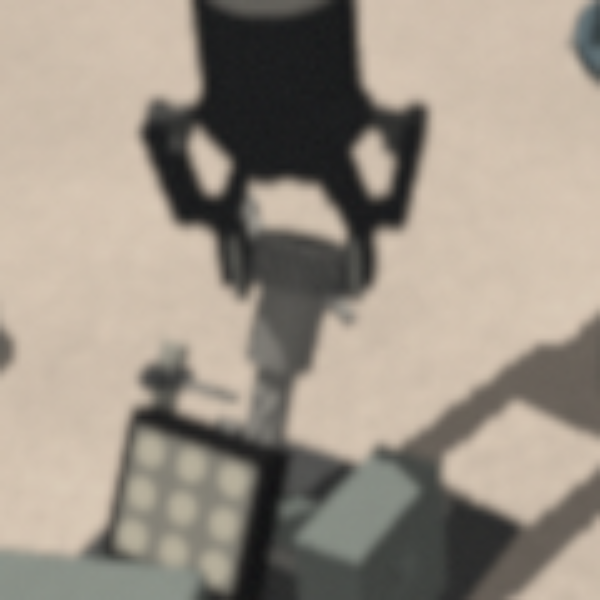

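The jaws grip the head with low wrist forces. I'll start turning it.

{"op": "servo_tool", "data": {
  "plan": [
    [[0.0003,-0.0001,-0.0006,-0.13,-0.2],[0.0003,-0.0001,-0.0006,-0.13,-0.2],[0.0003,-0.0001,-0.0006,-0.13,-0.2]]
  ]
}}

```text
time_s: 7.35
eef_pos: [0.5812, -0.178, 0.164]
eef_rot: [0.006, 0.136, 0.991, -0.002]
wrist_force: [20.3, -11.5, -21.9]
opening: 0.567
```

```bash
python3 - <<'E'
from h import *
st()
E
```

```text
t 7.35 p [ 0.5812 -0.178   0.164 ] yaw 1.298 F [ 20.3 -11.5 -21.9] T [-0.95 -4.02  1.  ] op 0.567 q6 -1.79
```

{"op": "servo_tool", "data": {
  "plan": [
    [[0.0003,-0.0001,-0.0006,-0.13,-0.2],[0.0003,-0.0001,-0.0006,-0.13,-0.2],[0.0003,-0.0001,-0.0006,-0.13,-0.2],[0.0003,-0.0001,-0.0006,-0.13,-0.2]]
  ]
}}

```text
time_s: 7.75
eef_pos: [0.5789, -0.1787, 0.1653]
eef_rot: [0.002, 0.385, 0.923, -0.002]
wrist_force: [-13.7, -6.2, 18.2]
opening: 0.566
```

```bash
python3 - <<'E'
from h import *
st()
a=camera('scene')
rimdraw({'scene':a},{'scene':a['img']},'scene',.1255,.1075,'pics/r1.png',(185,165,265,240))
E
```

```text
t 7.75 p [ 0.5789 -0.1787  0.1653] yaw 0.779 F [-13.7  -6.2  18.2] T [1.63 0.31 1.79] op 0.566 q6 -1.27
```

View pics/r1.png

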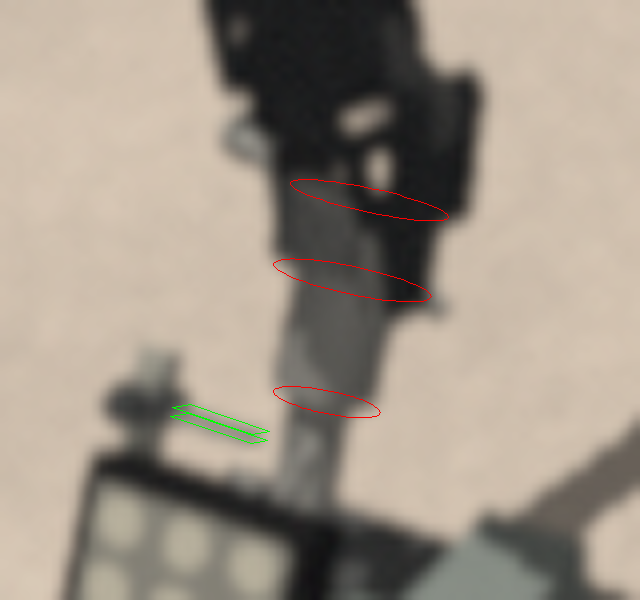

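```bash
cat >> h.py <<'E'
from scipy.ndimage import map_coordinates
EX=np.array([np.sqrt(.75),0,.5]);EY=np.array([0,1.,0])
def level(img,c,dbg=False,h0=.118):
    pose=np.load('pose.npy')
    g=cv2.cvtColor(img,cv2.COLOR_BGR2GRAY).astype(float)
    q=proj(c,S2W(mast([.10,.14]),pose));u=(q[1]-q[0]);sc=np.linalg.norm(u)/.04;u/=np.linalg.norm(u)
    v=np.array([-u[1],u[0]]);   # right-ish
    if v[0]<0:v=-v
    o=q[0];th=np.linspace(0,2*np.pi,721)
    def uv(P3):
        d=proj(c,S2W(P3,pose))-o;return d@u/sc,d@v/sc
    hs=np.arange(-.02,.075,.0002)   # along-axis image coords (m) relative h=.10
    res=[]
    eu,ev=uv(mast(.12)+.017*(np.outer(np.cos(th),EX)+np.outer(np.sin(th),EY)))
    cen=uv(mast(.12))
    for s in np.r_[np.arange(-.0155,-.0125,.0005),np.arange(.0125,.0158,.0005)]:
        vv=cen[1][0]+s
        P=o+np.outer(hs*sc,u)+vv*sc*v
        pr=map_coordinates(g,[P[:,1],P[:,0]],order=3)
        gr=np.gradient(pr)
        low=eu[np.abs(ev-vv)<.0004].min()   # lower envelope for rim at .12
        m=(hs-low+.02>.10-.0+0-.0)&(hs-low+.12-.1>0)  # rim >= .10
        hh=hs-low+.12
        m=(hh>.101)&(hh<.138)
        i=np.where(m)[0][np.argmin(gr[m])]
        res.append((round(s*1e3,1),round(hh[i]*1e3,1),round(-gr[i],2)))
    tong=[]
    tu0,tv0=uv(np.vstack([mast(.11)-e*EY for e in np.arange(.024,.044,.002)]))
    for a_,b_ in zip(tu0,tv0):
        P=o+np.outer(hs*sc,u)+b_*sc*v
        pr=map_coordinates(g,[P[:,1],P[:,0]],order=3)
        hh=hs-a_+.11;m=(hh>.098)&(hh<.122)
        base=np.interp(hh[m],[hh[m][0],hh[m][-1]],[pr[m][:10].mean(),pr[m][-10:].mean()])
        d=np.clip(base-pr[m],0,None);k=d>.5*d.max()
        tong.append((round((hh[m][k]*d[k]).sum()/d[k].sum()*1e3,1),round(d.max(),0)))
    if dbg: print('rim',res);print('tongue',tong)
    L=[r[1] for r in res if r[0]<0];R=[r[1] for r in res if r[0]>0]
    print('rimL',np.median(L),'rimR',np.median(R),'tongue',np.median([t[0] for t in tong]))
E
python3 - <<'E'
from h import *
a=camera('scene')
level(cv2.imread('pics/avg0_scene.png'),a,1)
level(a['img'],a,1)
E
```

```text
rim [(np.float64(-15.5), np.float64(131.6), np.float64(1.69)), (np.float64(-15.0), np.float64(131.5), np.float64(1.62)), (np.float64(-14.5), np.float64(131.5), np.float64(1.49)), (np.float64(-14.0), np.float64(131.6), np.float64(1.31)), (np.float64(-13.5), np.float64(131.8), np.float64(1.1)), (np.float64(-13.0), np.float64(131.9), np.float64(0.86)), (np.float64(12.5), np.float64(132.6), np.float64(2.45)), (np.float64(13.0), np.float64(132.5), np.float64(2.36)), (np.float64(13.5), np.float64(132.6), np.float64(2.22)), (np.float64(14.0), np.float64(132.5), np.float64(2.04)), (np.float64(14.5), np.float64(132.5), np.float64(1.84)), (np.float64(15.0), np.float64(132.6), np.float64(1.62)), (np.float64(15.5), np.float64(132.6), np.float64(1.41))]
tongue [(np.float64(107.1), np.float64(42.0)), (np.float64(106.8), np.float64(45.0)), (np.float64(106.6), np.float64(43.0)), (np.float64(106.5), np.float64(43.0)), (np.float64(106.4), np.float64(43.0)), (np.float64(106.3), np.float64(42.0)), (np.float64(106.4), np.float64(42.0)), (np.float64(106.4), np.float64(43.0)), (np.float64(106.3), np.float6
[... 569 characters left out ...]
, np.float64(129.0), np.float64(2.47)), (np.float64(14.0), np.float64(128.9), np.float64(2.32)), (np.float64(14.5), np.float64(128.7), np.float64(2.14)), (np.float64(15.0), np.float64(128.4), np.float64(1.92)), (np.float64(15.5), np.float64(128.2), np.float64(1.67))]
tongue [(np.float64(107.1), np.float64(45.0)), (np.float64(106.8), np.float64(47.0)), (np.float64(106.6), np.float64(45.0)), (np.float64(106.5), np.float64(46.0)), (np.float64(106.4), np.float64(45.0)), (np.float64(106.4), np.float64(45.0)), (np.float64(106.3), np.float64(45.0)), (np.float64(106.2), np.float64(45.0)), (np.float64(106.2), np.float64(44.0)), (np.float64(106.4), np.float64(44.0))]
rimL 128.5 rimR 128.9 tongue 106.4
```

The level readout works well. The rim is at about 128.7 mm and the tongue at 106.5, and the first stroke lowered the rim 3.4 mm. I'll ratchet on.

{"op": "servo_tool", "data": {
  "plan": [
    [[0.0,0.0,0.0,0.0,0.6],[-0.002,0.0,0.0,0.15,0.6],[0.0,0.0,0.0,0.15,0.6],[0.0,0.0,0.0,0.15,0.6],[0.0,0.0,0.0,0.15,0.6],[0.0,0.0,0.0,0.15,0.6],[0.0,0.0,0.0,0.15,0.6],[0.0,0.0,0.0,0.15,0.6]]
  ]
}}

```text
time_s: 8.65
eef_pos: [0.5768, -0.1761, 0.1617]
eef_rot: [0.0, -0.134, 0.991, -0.0]
wrist_force: [-0.4, 0.6, -0.6]
opening: 0.8
```

{"op": "servo_tool", "data": {
  "plan": [
    [[0.0,0.0,0.0,0.0,-0.2],[0.0,0.0,0.0,0.0,-0.2],[0.0,0.0,0.0,0.0,-0.2]]
  ]
}}

```text
time_s: 8.95
eef_pos: [0.577, -0.1767, 0.1627]
eef_rot: [0.001, -0.128, 0.992, -0.001]
wrist_force: [-2.2, -0.4, 5.4]
opening: 0.602
```

```bash
python3 - <<'E'
from h import *
st()
a=camera('scene');level(a['img'],a)
E
```

```text
t 8.95 p [ 0.577  -0.1767  0.1627] yaw 1.828 F [-2.2 -0.4  5.4] T [-0.32  0.28 -0.1 ] op 0.602 q6 -2.32
rimL 128.5 rimR 128.7 tongue 106.65
```

Nothing moved on the return, so I'll run a full stroke, −1.2 rad.

{"op": "servo_tool", "data": {
  "plan": [
    [[0.0002,-0.0001,-0.0004,-0.15,-0.2],[0.0002,-0.0001,-0.0004,-0.15,-0.2],[0.0002,-0.0001,-0.0004,-0.15,-0.2],[0.0002,-0.0001,-0.0004,-0.15,-0.2],[0.0002,-0.0001,-0.0004,-0.15,-0.2],[0.0002,-0.0001,-0.0004,-0.15,-0.2],[0.0002,-0.0001,-0.0004,-0.15,-0.2],[0.0002,-0.0001,-0.0004,-0.15,-0.2]]
  ]
}}

```text
time_s: 9.8
eef_pos: [0.5781, -0.1758, 0.1616]
eef_rot: [-0.0, 0.456, 0.89, 0.001]
wrist_force: [-35.9, 2.7, 45.7]
opening: 0.569
```

```bash
python3 - <<'E'
from h import *
st()
a=camera('scene');level(a['img'],a)
E
```

```text
t 9.8 p [ 0.5781 -0.1758  0.1616] yaw 0.625 F [-35.9   2.7  45.7] T [2.49 3.73 1.15] op 0.569 q6 -1.12
rimL 122.2 rimR 123.1 tongue 106.45
```

{"op": "servo_tool", "data": {
  "plan": [
    [[0.0,0.0,0.0,0.0,0.6],[0.0005,-0.0003,0.0,0.15,0.6],[0.0,0.0,0.0,0.15,0.6],[0.0,0.0,0.0,0.15,0.6],[0.0,0.0,0.0,0.15,0.6],[0.0,0.0,0.0,0.15,0.6],[0.0,0.0,0.0,0.15,0.6],[0.0,0.0,0.0,0.15,0.6]]
  ]
}}

```text
time_s: 10.65
eef_pos: [0.5787, -0.1772, 0.1581]
eef_rot: [0.0, -0.057, 0.998, -0.0]
wrist_force: [0.2, 0.8, -0.1]
opening: 0.803
```

{"op": "servo_tool", "data": {
  "plan": [
    [[0.0,0.0,0.0,0.15,0.6],[0.0,0.0,0.0,0.0,-0.2],[0.0,0.0,0.0,0.0,-0.2],[0.0,0.0,0.0,0.0,-0.2]]
  ]
}}

```text
time_s: 11.05
eef_pos: [0.5789, -0.1777, 0.1591]
eef_rot: [0.0, -0.127, 0.992, -0.001]
wrist_force: [-1.6, 0.4, 6.0]
opening: 0.595
```

{"op": "servo_tool", "data": {
  "plan": [
    [[0.0002,-0.0001,-0.0004,-0.15,-0.2],[0.0002,-0.0001,-0.0004,-0.15,-0.2],[0.0002,-0.0001,-0.0004,-0.15,-0.2],[0.0002,-0.0001,-0.0004,-0.15,-0.2],[0.0002,-0.0001,-0.0004,-0.15,-0.2],[0.0002,-0.0001,-0.0004,-0.15,-0.2],[0.0,0.0,0.0,-0.15,-0.2]]
  ]
}}

```text
time_s: 11.75
eef_pos: [0.58, -0.1772, 0.1576]
eef_rot: [-0.0, 0.389, 0.921, 0.001]
wrist_force: [-26.4, 3.2, 35.2]
opening: 0.566
```

```bash
python3 - <<'E'
from h import *
st()
a=camera('scene');level(a['img'],a)
E
```

```text
t 11.75 p [ 0.58   -0.1772  0.1576] yaw 0.772 F [-26.4   3.2  35.2] T [2.67 2.18 1.27] op 0.566 q6 -1.27
rimL 117.35 rimR 119.1 tongue 106.4
```

{"op": "servo_tool", "data": {
  "plan": [
    [[0.0,0.0,0.0,0.0,0.6],[0.0005,-0.0003,-0.001,0.15,0.6],[0.0,0.0,0.0,0.15,0.6],[0.0,0.0,0.0,0.15,0.6],[0.0,0.0,0.0,0.15,0.6],[0.0,0.0,0.0,0.15,0.6],[0.0,0.0,0.0,0.15,0.6],[0.0,0.0,0.0,0.15,0.6]]
  ]
}}

```text
time_s: 12.6
eef_pos: [0.5804, -0.1781, 0.1544]
eef_rot: [0.0, -0.131, 0.991, -0.0]
wrist_force: [-0.9, -0.0, -0.1]
opening: 0.795
```

{"op": "servo_tool", "data": {
  "plan": [
    [[0.0,0.0,0.0,0.0,-0.2],[0.0,0.0,0.0,0.0,-0.2],[0.0,0.0,0.0,0.0,-0.2]]
  ]
}}

```text
time_s: 12.9
eef_pos: [0.5806, -0.1785, 0.1554]
eef_rot: [0.0, -0.127, 0.992, -0.001]
wrist_force: [-2.8, 0.3, 4.8]
opening: 0.596
```

{"op": "servo_tool", "data": {
  "plan": [
    [[0.0002,-0.0001,-0.0004,-0.15,-0.2],[0.0002,-0.0001,-0.0004,-0.15,-0.2],[0.0002,-0.0001,-0.0004,-0.15,-0.2],[0.0002,-0.0001,-0.0004,-0.15,-0.2],[0.0002,-0.0001,-0.0004,-0.15,-0.2],[0.0002,-0.0001,-0.0004,-0.15,-0.2],[0.0,0.0,0.0,-0.15,-0.2]]
  ]
}}

```text
time_s: 13.6
eef_pos: [0.5817, -0.1777, 0.1537]
eef_rot: [-0.0, 0.388, 0.921, 0.001]
wrist_force: [-24.4, 4.1, 34.7]
opening: 0.573
```

```bash
python3 - <<'E'
from h import *
st()
a=camera('scene');level(a['img'],a,1)
E
```

```text
t 13.6 p [ 0.5817 -0.1777  0.1537] yaw 0.773 F [-24.4   4.1  34.7] T [2.88 2.01 1.25] op 0.573 q6 -1.27
rim [(np.float64(-15.5), np.float64(113.6), np.float64(1.82)), (np.float64(-15.0), np.float64(113.7), np.float64(1.81)), (np.float64(-14.5), np.float64(114.1), np.float64(1.75)), (np.float64(-14.0), np.float64(114.2), np.float64(1.63)), (np.float64(-13.5), np.float64(114.4), np.float64(1.47)), (np.float64(-13.0), np.float64(114.5), np.float64(1.26)), (np.float64(12.5), np.float64(114.4), np.float64(2.5)), (np.float64(13.0), np.float64(114.5), np.float64(2.34)), (np.float64(13.5), np.float64(114.6), np.float64(2.16)), (np.float64(14.0), np.float64(114.7), np.float64(1.96)), (np.float64(14.5), np.float64(114.5), np.float64(1.73)), (np.float64(15.0), np.float64(114.6), np.float64(1.49)), (np.float64(15.5), np.float64(114.4), np.float64(1.22))]
tongue [(np.float64(107.3), np.float64(41.0)), (np.float64(106.8), np.float64(46.0)), (np.float64(106.6), np.float64(45.0)), (np.float64(106.5), np.float64(44.0)), (np.float64(106.4), np.float64(44.0)), (np.float64(106.3), np.float64(45.0)), (np.float64(106.3), np.float64(45.0)), (np.float64(106.4), np.float64(45.0)), (np.float64(106.4), np.float64(44.0)), (np.float64(106.4), np.float64(43.0))]
rimL 114.15 rimR 114.5 tongue 106.4
```

{"op": "servo_tool", "data": {
  "plan": [
    [[0.0,0.0,0.0,0.0,0.6],[0.0005,-0.0003,-0.001,0.15,0.6],[0.0,0.0,0.0,0.15,0.6],[0.0,0.0,0.0,0.15,0.6],[0.0,0.0,0.0,0.15,0.6],[0.0,0.0,0.0,0.15,0.6],[0.0,0.0,0.0,0.15,0.6],[0.0,0.0,0.0,0.15,0.6]]
  ]
}}

```text
time_s: 14.45
eef_pos: [0.582, -0.179, 0.1507]
eef_rot: [0.0, -0.131, 0.991, 0.0]
wrist_force: [-0.2, 0.6, 0.5]
opening: 0.8
```

{"op": "servo_tool", "data": {
  "plan": [
    [[0.0,0.0,0.0,0.0,-0.2],[0.0,0.0,0.0,0.0,-0.2],[0.0,0.0,0.0,0.0,-0.2]]
  ]
}}

```text
time_s: 14.75
eef_pos: [0.5822, -0.1794, 0.1517]
eef_rot: [0.0, -0.128, 0.992, -0.0]
wrist_force: [-1.7, -0.2, 4.8]
opening: 0.591
```

{"op": "servo_tool", "data": {
  "plan": [
    [[0.0002,-0.0001,-0.0004,-0.15,-0.2],[0.0002,-0.0001,-0.0004,-0.15,-0.2],[0.0002,-0.0001,-0.0004,-0.15,-0.2],[0.0002,-0.0001,-0.0004,-0.15,-0.2],[0.0002,-0.0001,-0.0004,-0.15,-0.2],[0.0002,-0.0001,-0.0004,-0.15,-0.2],[0.0,0.0,0.0,-0.15,-0.2]]
  ]
}}

```text
time_s: 15.45
eef_pos: [0.5835, -0.1781, 0.15]
eef_rot: [-0.0, 0.388, 0.922, 0.002]
wrist_force: [-26.1, 4.2, 35.1]
opening: 0.569
```

```bash
python3 - <<'E'
from h import *
st()
a=camera('scene');level(a['img'],a,1)
E
```

```text
t 15.45 p [ 0.5835 -0.1781  0.15  ] yaw 0.775 F [-26.1   4.2  35.1] T [2.8  2.15 1.25] op 0.569 q6 -1.27
rim [(np.float64(-15.5), np.float64(109.2), np.float64(2.08)), (np.float64(-15.0), np.float64(109.1), np.float64(1.96)), (np.float64(-14.5), np.float64(109.3), np.float64(1.81)), (np.float64(-14.0), np.float64(109.4), np.float64(1.63)), (np.float64(-13.5), np.float64(109.4), np.float64(1.41)), (np.float64(-13.0), np.float64(109.5), np.float64(1.17)), (np.float64(12.5), np.float64(110.2), np.float64(2.78)), (np.float64(13.0), np.float64(110.1), np.float64(2.71)), (np.float64(13.5), np.float64(110.0), np.float64(2.58)), (np.float64(14.0), np.float64(109.9), np.float64(2.4)), (np.float64(14.5), np.float64(109.7), np.float64(2.19)), (np.float64(15.0), np.float64(109.6), np.float64(1.94)), (np.float64(15.5), np.float64(138.0), np.float64(1.68))]
tongue [(np.float64(107.3), np.float64(47.0)), (np.float64(106.9), np.float64(47.0)), (np.float64(106.6), np.float64(45.0)), (np.float64(106.6), np.float64(44.0)), (np.float64(106.4), np.float64(45.0)), (np.float64(106.3), np.float64(45.0)), (np.float64(106.3), np.float64(45.0)), (np.float64(106.3), np.float64(45.0)), (np.float64(106.4), np.float64(45.0)), (np.float64(106.4), np.float64(45.0))]
rimL 109.35 rimR 110.0 tongue 106.4
```

{"op": "servo_tool", "data": {
  "plan": [
    [[0.0,0.0,0.0,0.0,0.6],[0.0005,-0.0003,-0.001,0.15,0.6],[0.0,0.0,0.0,0.15,0.6],[0.0,0.0,0.0,0.15,0.6],[0.0,0.0,0.0,0.15,0.6],[0.0,0.0,0.0,0.15,0.6],[0.0,0.0,0.0,0.0,0.6]]
  ]
}}

```text
time_s: 16.2
eef_pos: [0.5836, -0.1798, 0.1471]
eef_rot: [-0.0, 0.02, 1.0, 0.0]
wrist_force: [-0.1, -0.1, -0.3]
opening: 0.801
```

{"op": "servo_tool", "data": {
  "plan": [
    [[0.0,0.0,0.0,0.0,-0.2],[0.0,0.0,0.0,0.0,-0.2],[0.0,0.0,0.0,0.0,-0.2],[0.0002,-0.0001,-0.0004,-0.15,-0.2],[0.0002,-0.0001,-0.0004,-0.15,-0.2],[0.0002,-0.0001,-0.0004,-0.15,-0.2],[0.0002,-0.0001,-0.0004,-0.15,-0.2],[0.0002,-0.0001,-0.0004,-0.1,-0.2]]
  ]
}}

```text
time_s: 17.0
eef_pos: [0.5859, -0.1791, 0.1463]
eef_rot: [0.001, 0.363, 0.932, 0.002]
wrist_force: [-1.9, 0.8, 2.8]
opening: 0.566
```

{"op": "servo_tool", "data": {
  "plan": [
    [[0.0,0.0,0.0,0.0,0.6],[0.0,0.0,0.0,0.0,1.0],[0.0,0.0,0.0,0.0,1.0]]
  ]
}}

```text
time_s: 17.3
eef_pos: [0.5847, -0.1804, 0.1454]
eef_rot: [-0.0, 0.361, 0.933, 0.0]
wrist_force: [0.7, 0.7, -0.3]
opening: 0.999
```

```bash
python3 - <<'E'
from h import *
st()
a=camera('scene');level(a['img'],a,1)
E
```

```text
t 17.3 p [ 0.5847 -0.1804  0.1454] yaw 0.833 F [ 0.7  0.7 -0.3] T [ 0.   -0.02 -0.01] op 0.999 q6 -1.33
rim [(np.float64(-15.5), np.float64(107.2), np.float64(1.89)), (np.float64(-15.0), np.float64(106.9), np.float64(1.78)), (np.float64(-14.5), np.float64(106.9), np.float64(1.63)), (np.float64(-14.0), np.float64(106.8), np.float64(1.46)), (np.float64(-13.5), np.float64(106.8), np.float64(1.27)), (np.float64(-13.0), np.float64(133.9), np.float64(1.1)), (np.float64(12.5), np.float64(107.6), np.float64(2.62)), (np.float64(13.0), np.float64(107.5), np.float64(2.49)), (np.float64(13.5), np.float64(107.4), np.float64(2.3)), (np.float64(14.0), np.float64(107.5), np.float64(2.07)), (np.float64(14.5), np.float64(107.3), np.float64(1.82)), (np.float64(15.0), np.float64(107.2), np.float64(1.57)), (np.float64(15.5), np.float64(107.0), np.float64(1.31))]
tongue [(np.float64(107.2), np.float64(57.0)), (np.float64(106.9), np.float64(54.0)), (np.float64(106.6), np.float64(48.0)), (np.float64(106.4), np.float64(44.0)), (np.float64(106.5), np.float64(44.0)), (np.float64(106.4), np.float64(45.0)), (np.float64(106.3), np.float64(46.0)), (np.float64(106.4), np.float64(45.0)), (np.float64(106.4), np.float64(43.0)), (np.float64(106.4), np.float64(43.0))]
rimL 106.9 rimR 107.4 tongue 106.4
```

{"op": "servo_tool", "data": {
  "plan": [
    [[0.0,0.0,0.03,0.0,1.0],[0.0,0.0,0.04,0.0,1.0],[0.0,0.02,0.04,0.05,1.0],[-0.01,0.048,0.0,0.1,1.0],[-0.01,0.048,0.0,0.1,1.0],[-0.01,0.048,0.0,0.1,1.0],[-0.01,0.048,0.0,0.0,1.0],[-0.01,0.048,0.0,0.0,1.0]]
  ]
}}

```text
time_s: 18.15
eef_pos: [0.534, 0.0813, 0.2558]
eef_rot: [0.0, 0.193, 0.981, 0.0]
wrist_force: [1.2, 0.7, 0.3]
opening: 0.999
```

```bash
python3 - <<'E'
from h import *
st()
a=camera('scene');level(a['img'],a)
b=camera('top');im={'scene':a['img'],'top':b['img']};L={'scene':a,'top':b}
rimdraw(L,im,'scene',.1072,.1066,'pics/r2.png',(185,165,265,240))
rimdraw(L,im,'top',.1072,.1066,'pics/r2t.png',(305,150,385,225))
cv2.imwrite('pics/t2.png',b['img'])
# dowel
for t in('dowel','screwdriver'):
    for r in trace(b,t)[:2]:
        m=r['mask'].astype(np.uint8);ys,xs=np.nonzero(m)
        pts=np.array([onz(b,(x,y),.015)[:2] for x,y in zip(xs,ys)])
        rc=cv2.minAreaRect((pts*1000).astype(np.float32))
        w=np.linalg.eigh(np.cov((pts-pts.mean(0)).T))[1][:,1]
        print(t,r['conf'],m.sum(),'cen',pts.mean(0),'ang',np.arctan2(w[1],w[0]),rc)
for r in trace(b,'mat')[:1]:
    ys,xs=np.nonzero(r['mask']);pts=np.array([onz(b,(x,y),.003)[:2] for x,y in zip(xs,ys)]);print('mat',pts.mean(0),cv2.minAreaRect((pts*1000).astype(np.float32)))
E
```

```text
t 18.15 p [0.534  0.0813 0.2558] yaw 1.183 F [1.2 0.7 0.3] T [-0.02  0.02  0.01] op 0.999 q6 -1.25
rimL 107.35 rimR 107.1 tongue 106.4
dowel 0.62 5987 cen [ 0.6347653  -0.18963953] ang 2.005292719303517 ((635.3428344726562, -189.65682983398438), (200.36004638671875, 200.3037109375), 70.8388442993164)
screwdriver 0.74 299 cen [0.49466348 0.34484789] ang 2.93978380587747 ((496.96392822265625, 344.7989501953125), (27.37890625, 81.2074966430664), 80.16836547851562)
mat [0.53026487 0.32271033] ((534.7600708007812, 286.66064453125), (204.19869995117188, 201.2158966064453), 76.18695068359375)
```

View pics/r2.png

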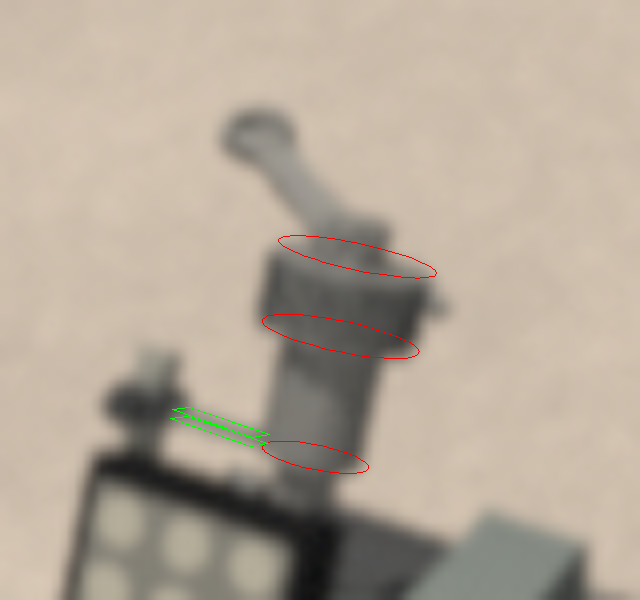

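View pics/r2t.png

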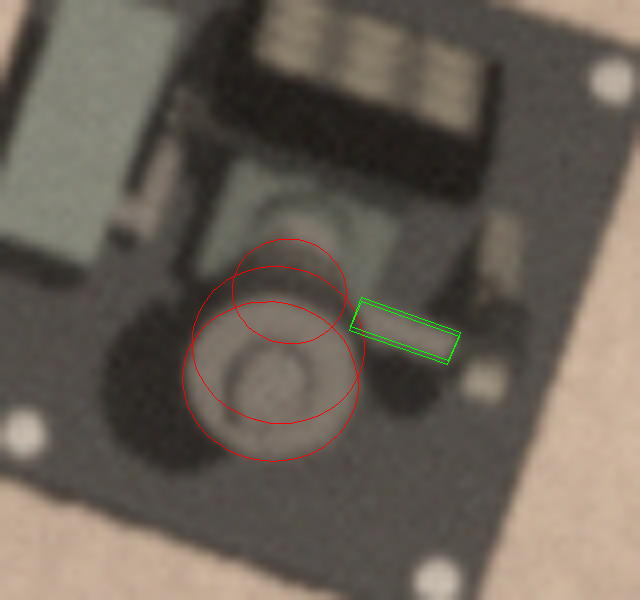

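View pics/t2.png

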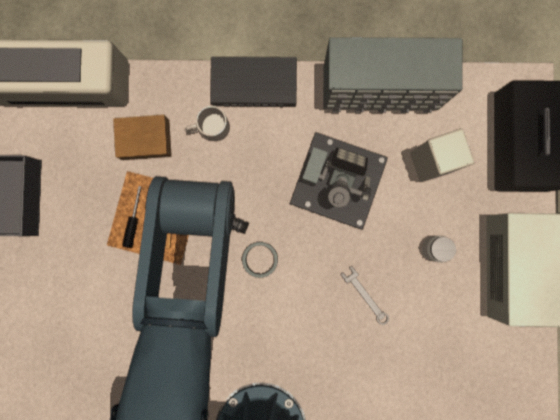

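The overlays confirm the rim is level with the tongue: model and image agree to about 1 mm. Next is the dowel. The arm covers it now, so I'll use the earlier unobstructed top image.

```bash
python3 - <<'E'
from h import *
b=np.load('ab.npy',allow_pickle=True)[1]
im=cv2.imread('pics/avg0_top.png')
cv2.imwrite('pics/mat0.png',cv2.resize(im[165:270,100:210],None,fx=5.5,fy=5.5,interpolation=cv2.INTER_CUBIC))
# brightness transverse profile: fit
K=im.astype(float)
g=cv2.GaussianBlur(cv2.cvtColor(im,cv2.COLOR_BGR2GRAY).astype(float),(3,3),0)
for y in range(188,256,4): print(y,np.int32(g[y,160:184]))
E
```

```text
188 [113 109 107 106 108 112 115 117 118 116 111 107 108 108 106 108 114 120
 124 123 121 121 120 118]
192 [101 104 107 109 111 113 114 114 113 113 114 114 112 110 110 115 122 127
 128 125 117 108 104 108]
196 [111 112 110 107 107 109 110 110 113 120 127 130 126 112  98 100 108 112
 115 115 116 118 118 114]
200 [115 113 109 106 107 112 115 114 113 120 128 130 119 100  95 100 103 104
 110 115 114 110 107 105]
204 [106 101 106 115 121 123 122 118 116 120 127 130 120 100  97 106 111 108
 105 103 104 107 111 115]
208 [107 107 106 110 115 117 116 117 121 125 128 127 113  96  92 100 107 112
 113 112 110 107 107 108]
212 [109 110 113 117 119 116 112 113 119 125 126 116 100 101 116 123 120 118
 119 120 119 116 114 117]
216 [103 106 110 114 115 113 109 109 116 124 127 117 100  99 111 118 119 120
 119 117 113 111 111 109]
220 [116 113 108 107 111 114 116 119 123 125 124 111  94  92 103 113 119 122
 124 123 120 117 116 115]
224 [130 124 115 111 111 111 112 118 123 124 115  96  87  93 102 112 122 130
 128 119 113 109 109 114]
228 [117 109 103 100 100 101 105 113 122 125 115 102 103 107 103 102 108 115
 119 121 122 123 122 120]
232 [117 115 112 110 108 106 109 116 123 125 116 104 103 107 106 106 107 108
 110 109 106 104 104 109]
236 [120 122 123 120 114 112 118 124 125 117 101  92  99 109 114 117 119 119
 116 112 109 108 110 111]
240 [121 117 116 116 114 113 117 123 126 116 101 104 118 123 123 124 126 127
 123 116 111 113 117 117]
244 [108 110 112 113 116 118 121 125 127 117 102 105 117 125 124 116 109 111
 114 115 115 117 116 112]
248 [111 119 127 129 126 122 118 115 114 113 116 122 126 124 121 115 108 104
 106 116 126 128 124 121]
252 [112 114 117 120 119 117 113 112 116 119 118 110 103 101 104 107 107 102
 100 101 100  99 102 110]
```

View pics/mat0.png

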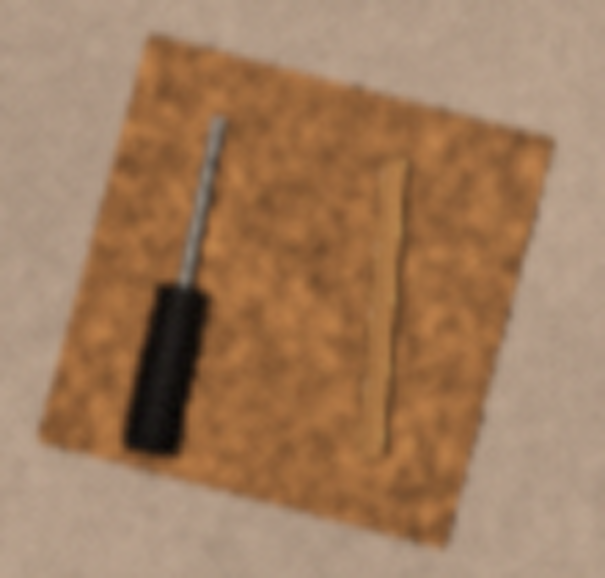

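```bash
python3 - <<'E'
from h import *
b=np.load('ab.npy',allow_pickle=True)[1]
c=onz(b,(169.0,220.9),.015);p=onz(b,(171.0,193.7),.015);q=onz(b,(167.1,248.1),.015)
print(c,p,q,np.linalg.norm(p-q),'dir',np.arctan2(*(p-q)[1::-1]))
a=np.load('ab.npy',allow_pickle=True)[0]
print(proj(a,[p,q]),proj(a,[c]))
ia=cv2.imread('pics/avg0_scene.png')
for X in(p,q):
    u=proj(a,X)[0];cv2.circle(ia,tuple(np.int32(np.round(u))),0,(0,0,255),-1)
cv2.imwrite('pics/mat1.png',cv2.resize(ia[215:285,350:460],None,fx=6,fy=6,interpolation=cv2.INTER_CUBIC))
E
```

```text
[0.52479964 0.24328564 0.015     ] [0.59482458 0.23980045 0.015     ] [0.45515611 0.24649514 0.015     ] 0.1398288225376789 dir -0.04789610109110172
[[388.95081612 259.19161232]
 [387.41056962 225.3480893 ]] [[388.18723186 241.36251995]]
```

View pics/mat1.png

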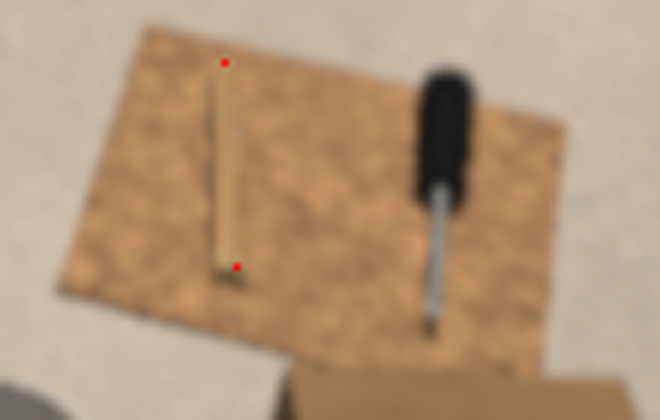

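{"op": "servo_tool", "data": {
  "plan": [
    [[-0.002,0.04,-0.02,0.085,1.0],[-0.002,0.04,-0.02,0.085,1.0],[-0.002,0.04,-0.03,0.085,1.0],[-0.003,0.041,-0.03,0.085,0.4],[0.0,0.0,-0.04,0.0,0.0],[0.0,0.0,-0.04,0.0,0.0],[0.0,0.0,-0.025,0.0,0.0],[0.0,0.0,0.0,0.0,0.0]]
  ]
}}

```text
time_s: 19.2
eef_pos: [0.5233, 0.2373, 0.0468]
eef_rot: [-0.004, 0.025, 1.0, -0.001]
wrist_force: [-0.2, -1.0, -0.3]
opening: 0.502
```

```bash
python3 - <<'E'
from h import *
st()
a=camera('scene')
cv2.imwrite('pics/d0.png',cv2.resize(a['img'][195:285,340:460],None,fx=6,fy=6,interpolation=cv2.INTER_CUBIC))
E
```

```text
t 19.2 p [0.5233 0.2373 0.0468] yaw 1.521 F [-0.2 -1.  -0.3] T [ 0.02 -0.03  0.04] op 0.502 q6 -1.3
```

View pics/d0.png

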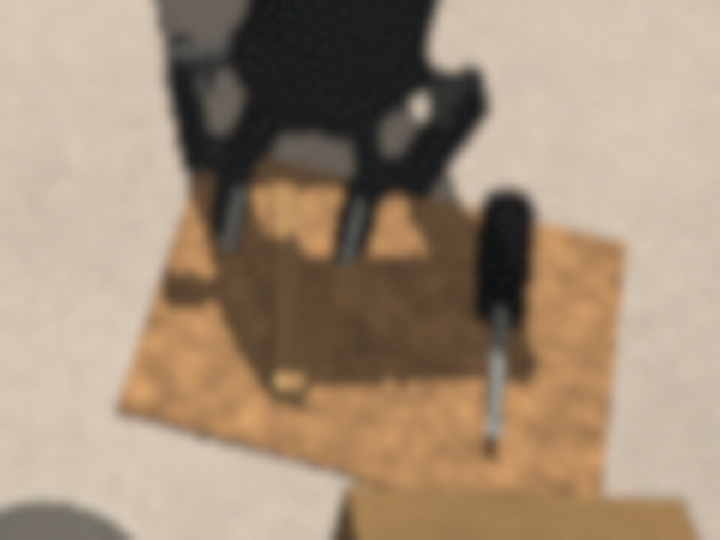

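The dowel lies between the open fingers: dowel at x≈285, fingers at 230 and 350 in the crop. I'll descend and grip.

{"op": "servo_tool", "data": {
  "plan": [
    [[0.0,0.0,-0.015,0.0,0.0],[0.0,0.0,-0.012,0.0,0.0],[0.0,0.0,0.0,0.0,0.0]]
  ]
}}

```text
time_s: 19.55
eef_pos: [0.5251, 0.2393, 0.0231]
eef_rot: [-0.001, 0.024, 1.0, -0.0]
wrist_force: [-0.5, -0.4, -1.0]
opening: 0.499
```

{"op": "servo_tool", "data": {
  "plan": [
    [[0.0,0.0,0.0,0.0,-1.0],[0.0,0.0,0.0,0.0,-1.0],[0.0,0.0,0.0,0.0,-1.0],[0.0,0.0,0.0,0.0,-1.0]]
  ]
}}

```text
time_s: 19.95
eef_pos: [0.5264, 0.2401, 0.0252]
eef_rot: [0.001, 0.024, 1.0, 0.0]
wrist_force: [-1.4, -0.3, 4.8]
opening: 0.113
```

{"op": "servo_tool", "data": {
  "plan": [
    [[0.0,0.0,0.02,0.0,-1.0],[0.0,0.0,0.03,0.0,-1.0],[0.0,0.0,0.03,0.0,-1.0],[0.0,0.0,0.0,0.0,-1.0],[0.0,0.0,0.0,0.0,-1.0]]
  ]
}}

```text
time_s: 20.45
eef_pos: [0.5262, 0.24, 0.105]
eef_rot: [0.001, 0.024, 1.0, 0.0]
wrist_force: [-0.3, 0.7, -0.7]
opening: 0.108
```

```bash
python3 - <<'E'
from h import *
st()
a=camera('scene')
cv2.imwrite('pics/d1.png',cv2.resize(a['img'][165:285,340:460],None,fx=5,fy=5,interpolation=cv2.INTER_CUBIC))
E
```

```text
t 20.45 p [0.5262 0.24   0.105 ] yaw 1.523 F [-0.3  0.7 -0.7] T [-0.04  0.01 -0.06] op 0.108 q6 -1.3
```

View pics/d1.png

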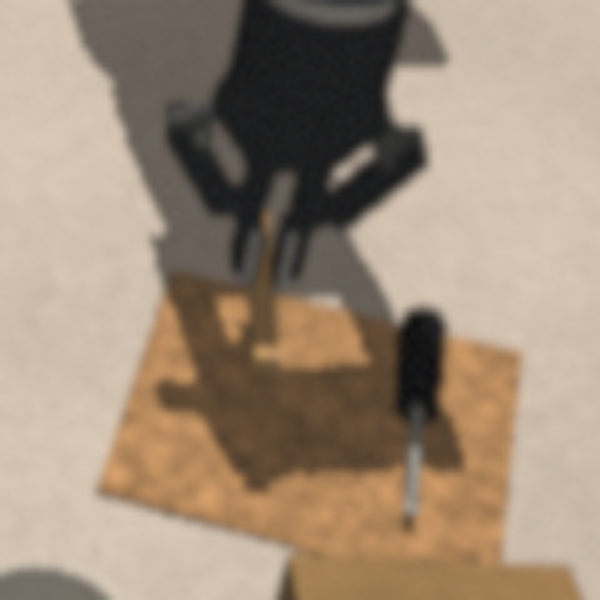

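The dowel is held level, but only about 4 mm of pad overlaps it. I'll set it back down and regrip deeper.

{"op": "servo_tool", "data": {
  "plan": [
    [[0.0,0.0,-0.04,0.0,-1.0],[0.0,0.0,-0.03,0.0,-1.0],[0.0,0.0,-0.01,0.0,-1.0],[0.0,0.0,0.0,0.0,-1.0],[0.0,0.0,0.0,0.0,-0.3],[0.0,0.0,0.0,0.0,-0.3],[0.0,0.0,-0.005,0.0,-0.3],[0.0,0.0,0.0,0.0,-0.3]]
  ]
}}

```text
time_s: 21.3
eef_pos: [0.5251, 0.2397, 0.0184]
eef_rot: [-0.001, 0.024, 1.0, -0.0]
wrist_force: [0.1, -0.3, -1.4]
opening: 0.345
```

```bash
python3 - <<'E'
from h import *
st()
E
```

```text
t 21.3 p [0.5251 0.2397 0.0184] yaw 1.523 F [ 0.1 -0.3 -1.4] T [-0.01 -0.    0.  ] op 0.345 q6 -1.3
```

{"op": "servo_tool", "data": {
  "plan": [
    [[0.0,0.0,0.0,0.0,-1.0],[0.0,0.0,0.0,0.0,-1.0],[0.0,0.0,0.0,0.0,-1.0],[0.0,0.0,0.0,0.0,-1.0]]
  ]
}}

```text
time_s: 21.7
eef_pos: [0.5257, 0.2399, 0.0193]
eef_rot: [0.0, 0.024, 1.0, 0.0]
wrist_force: [-0.4, 0.5, -0.6]
opening: 0.117
```

```bash
python3 - <<'E'
from h import *
pose=np.load('pose.npy')
a,b=np.load('ab.npy',allow_pickle=True)
im=cv2.imread('pics/avg0_scene.png').astype(float)
cr=cv2.resize(im[225:275,225:285],None,fx=12,fy=12,interpolation=cv2.INTER_CUBIC)
cr=np.clip((cr-20)*2.2,0,255).astype(np.uint8)
def dr(P,col):
    q=(proj(a,S2W(np.array(P),pose))-[225,225]+.5)*12
    cv2.polylines(cr,[np.int32(q)],True,col,1)
dr([[.005+i*.011,.094,.055+j*.011] for i,j in((1,1),(1,-1),(-1,-1),(-1,1))],(0,255,255))
dr([[x,.094,z] for x,z in((-.035,.012),(-.035,.096),(.045,.096),(.045,.012))],(0,0,255))
cv2.imwrite('pics/hole.png',cr)
for y in(.189,.139,.1345): print(y,S2W([.005,y,.055],pose))
print(proj(b,S2W([.005,.074,.055],pose)))
E
```

```text
0.189 [[ 0.6992751  -0.01757682  0.055     ]]
0.139 [[ 0.68319681 -0.06492118  0.055     ]]
0.1345 [[ 0.68174976 -0.06918217  0.055     ]]
[[314.44843495 167.16836241]]
```

View pics/hole.png

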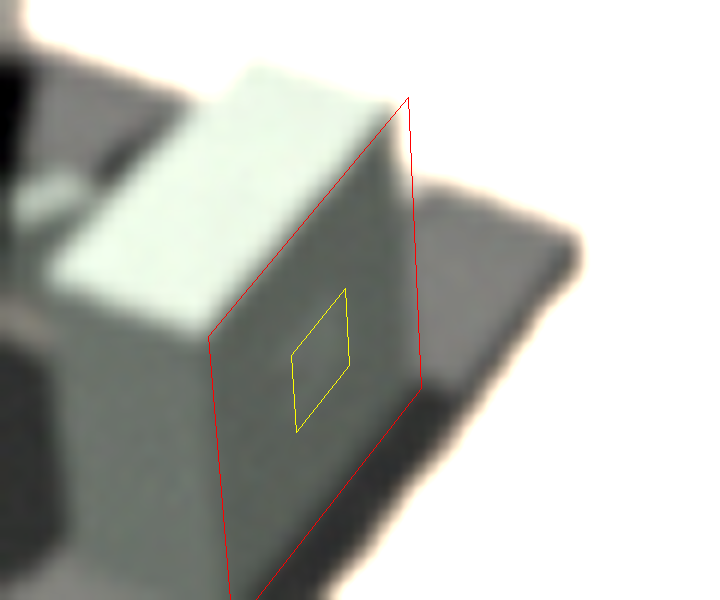

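```bash
python3 - <<'E'
from h import *
pose=np.load('pose.npy')
a,b=np.load('ab.npy',allow_pickle=True)
L=[camera('scene') for _ in range(3)]
im=np.mean([cv2.imread('pics/avg0_scene.png').astype(float)]*3+[l['img'].astype(float) for l in L],0)
g=im.mean(2)[225:275,225:285]
print(np.int32(g[15:40,18:36]))
cr=cv2.resize(g,None,fx=12,fy=12,interpolation=cv2.INTER_CUBIC)
cr=np.clip((cr-50)*8,0,255).astype(np.uint8)
cv2.imwrite('pics/hole2.png',cr)
for l in L:
  for t in('hole','latch'): print(t,pp(l,t,2))
print(proj(a,S2W([[.005,.094,.055],[.005,.074,.055]],pose)))
E
```

```text
[[133 133 133 133 134 134 133 127 114  94  75  65  63  64  73  96 114 111]
 [133 132 133 133 134 133 128 115  95  77  66  64  63  63  69  85  96  87]
 [133 133 133 133 133 129 117  97  76  66  64  64  64  64  66  74  79  77]
 [133 132 133 133 131 120 100  78  66  63  64  64  64  63  65  69  75  77]
 [133 133 133 132 123 105  82  68  63  63  63  63  64  64  64  69  77  80]
 [133 133 132 125 110  87  70  63  63  63  63  64  64  63  63  69  77  80]
 [133 131 126 112  91  73  65  63  63  63  64  64  63  63  64  69  77  81]
 [132 126 113  93  74  65  64  63  64  63  63  63  63  63  64  68  77  80]
 [128 116  95  76  67  64  64  64  64  64  64  64  63  63  64  69  77  80]
 [118  99  78  66  64  63  63  64  66  66  65  64  63  64  64  69  76  80]
 [102  80  67  63  64  64  64  65  67  68  66  64  64  64  64  68  75  80]
 [ 84  68  63  63  64  64  65  67  69  69  66  65  64  64  64  67  74  79]
 [ 71  64  63  63  64  64  66  68  70  70  67  65  63  63  63  67  74  78]
 [ 65  63  63  64  64  66  69  69  69  69  67  65  63  64  63  67  74  79]
 [ 64  63  64  64  65  68  69  69  69  68  66  64 
[... 393 characters left out ...]
4  44]
 [ 65  64  63  63  64  64  64  65  63  63  63  63  61  56  50  44  43  44]
 [ 65  64  63  64  64  64  64  64  63  64  63  61  57  51  46  43  43  46]
 [ 65  64  64  64  63  64  64  64  63  63  62  58  51  46  43  43  44  54]
 [ 65  64  64  63  63  64  63  64  63  63  60  53  46  43  42  44  52  77]
 [ 65  64  64  64  63  63  64  64  63  60  55  48  43  43  42  50  74 111]]
hole [(0.96, (251.60799999999998, 252.58800000000002))]
latch [(0.64, (406.0, 248.22))]
hole [(0.75, (251.496, 254.81400000000002))]
latch [(0.74, (384.216, 239.90400000000002))]
hole [(0.61, (249.928, 253.89000000000001))]
latch [(0.51, (251.104, 251.916))]
[[251.22276151 254.54333016]
 [244.28898392 252.01405609]]
```

View pics/hole2.png

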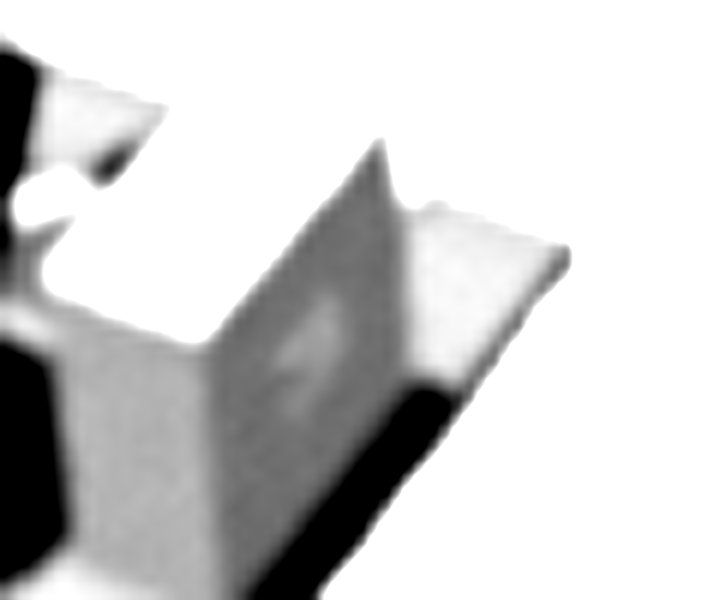

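The contrast-stretched crop shows the hole centred at about (250.5,254) in the scene image, within 1–1.5 px of the model. That is inside the ±5 mm clearance. I'll carry the dowel to a pre-insertion point.

{"op": "servo_tool", "data": {
  "plan": [
    [[0.0,0.0,0.04,0.0,-1.0],[0.0,0.0,0.04,0.0,-1.0],[0.0,0.0,0.04,0.0,-1.0],[0.013,-0.02,0.0,-0.142,-1.0],[0.013,-0.02,0.0,-0.142,-1.0],[0.013,-0.02,0.0,-0.142,-1.0],[0.013,-0.02,0.0,-0.142,-1.0],[0.013,-0.02,0.0,-0.142,-1.0]]
  ]
}}

```text
time_s: 22.95
eef_pos: [0.5911, 0.139, 0.1392]
eef_rot: [-0.0, 0.373, 0.928, 0.0]
wrist_force: [-0.9, 0.6, -0.7]
opening: 0.118
```

{"op": "servo_tool", "data": {
  "plan": [
    [[0.013,-0.02,0.0,-0.142,-1.0],[0.013,-0.02,0.0,-0.142,-1.0],[0.013,-0.02,0.0,-0.142,-1.0],[0.013,-0.02,0.0,-0.142,-1.0],[0.013,-0.02,0.0,-0.142,-1.0],[0.013,-0.02,0.0,-0.142,-1.0],[0.013,-0.02,0.0,-0.142,-1.0],[0.013,-0.02,0.0,-0.142,-1.0]]
  ]
}}

```text
time_s: 23.75
eef_pos: [0.695, -0.021, 0.139]
eef_rot: [-0.0, 0.813, 0.582, -0.0]
wrist_force: [-0.0, 0.1, -0.1]
opening: 0.121
```

```bash
python3 - <<'E'
from h import *
st()
a=camera('scene')
cv2.imwrite('pics/e0.png',cv2.resize(a['img'][140:290,190:340],None,fx=4,fy=4,interpolation=cv2.INTER_CUBIC))
E
```

```text
t 23.75 p [ 0.695 -0.021  0.139] yaw -0.329 F [-0.   0.1 -0.1] T [-0.02  0.01  0.02] op 0.121 q6 0.13
```

View pics/e0.png

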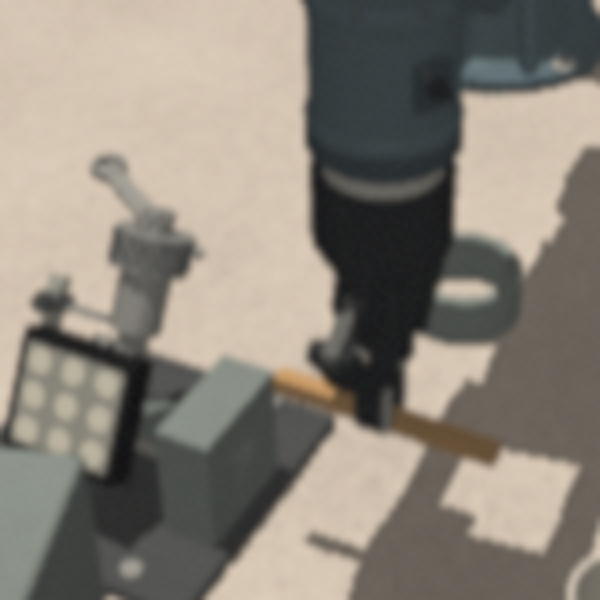

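{"op": "servo_tool", "data": {
  "plan": [
    [[0.003,0.003,-0.03,0.0,-1.0],[0.0,0.0,-0.03,0.0,-1.0],[0.0,0.0,-0.0135,0.0,-1.0],[0.0,0.0,0.0,0.0,-1.0]]
  ]
}}

```text
time_s: 24.2
eef_pos: [0.6955, -0.0167, 0.0627]
eef_rot: [-0.002, 0.811, 0.584, -0.002]
wrist_force: [1.0, -0.5, -0.7]
opening: 0.115
```

```bash
python3 - <<'E'
from h import *
pose=np.load('pose.npy')
st()
a=camera('scene');b=camera('top')
o=get_obs();p=o['eef_pos'];s=rot(pose[2]).T@(p-[pose[0],pose[1],0]);print('stand frame tcp',s)
f=8
im=cv2.resize(a['img'][225:290,230:320],None,fx=f,fy=f,interpolation=cv2.INTER_CUBIC)
def dr(P,col,w=True):
    q=(proj(a,S2W(np.array(P),pose))-[230,225]+.5)*f
    cv2.polylines(im,[np.int32(q)],True,col,1)
dr([[.005+i*.011,.094,.055+j*.011] for i,j in((1,1),(1,-1),(-1,-1),(-1,1))],(0,255,255))
for y in(s[1]-.07,s[1]+.07): dr([[s[0]+i*.006,y,s[2]-.0103+j*.006] for i,j in((1,1),(1,-1),(-1,-1),(-1,1))],(0,0,255))
cv2.imwrite('pics/e1.png',im)
f=6
im=cv2.resize(b['img'][110:215,270:350],None,fx=f,fy=f,interpolation=cv2.INTER_CUBIC)
cv2.imwrite('pics/e1t.png',im)
E
```

```text
t 24.2 p [ 0.6955 -0.0167  0.0627] yaw -0.323 F [ 1.  -0.5 -0.7] T [ 0.    0.03 -0.04] op 0.115 q6 0.13
stand frame tcp [0.00376319 0.18907195 0.06648979]
```

View pics/e1.png

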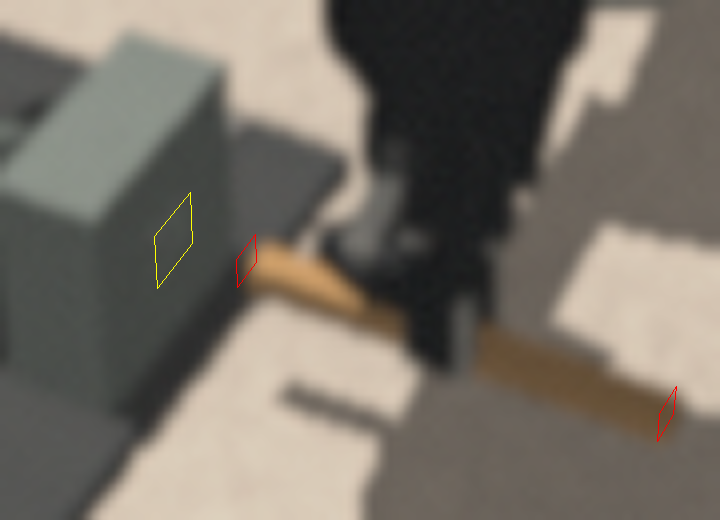

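View pics/e1t.png

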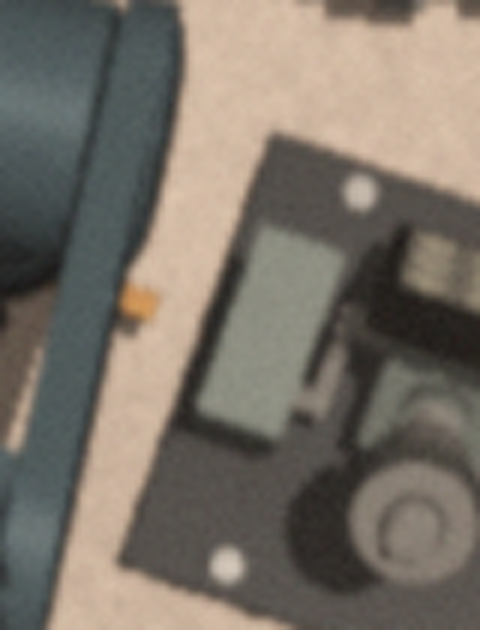

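```bash
python3 - <<'E'
from h import *
pose=np.load('pose.npy')
st()
b=camera('top')
hsv=cv2.cvtColor(b['img'],cv2.COLOR_BGR2HSV).astype(int)
sub=hsv[145:175,285:305];m=(sub[...,1]>110)&(sub[...,2]>110)
print(m.astype(int))
ys,xs=np.nonzero(m);u=np.array([xs.mean()+285,ys.mean()+145]);print(u,m.sum())
w=onz(b,u,.0615);print('dowel visible part, stand frame',rot(pose[2]).T@(w-[pose[0],pose[1],0]))
o=get_obs();print('tcp',rot(pose[2]).T@(o['eef_pos']-[pose[0],pose[1],0]))
uv=np.array([[265,228],[342,258],[275,437],[195,410]])/6+[270,110]-.42
for q in uv: print('box',rot(pose[2]).T@(onz(b,q,.096)-[pose[0],pose[1],0]))
E
```

```text
t 24.3 p [ 0.6981 -0.0171  0.0665] yaw -0.323 F [-0.2  1.2 -0.2] T [ 0.01 -0.05 -0.  ] op 0.118 q6 0.13
[[0 0 0 0 0 0 0 0 0 0 0 0 0 0 0 0 0 0 0 0]
 [0 0 0 0 0 0 0 0 0 0 0 0 0 0 0 0 0 0 0 0]
 [0 0 0 0 0 0 0 0 0 0 0 0 0 0 0 0 0 0 0 0]
 [0 0 0 0 0 0 0 0 0 0 0 0 0 0 0 0 0 0 0 0]
 [0 0 0 0 0 0 0 0 0 0 0 0 0 0 0 0 0 0 0 0]
 [0 0 0 0 0 0 0 0 0 0 0 0 0 0 0 0 0 0 0 0]
 [0 0 0 0 0 0 0 0 0 0 0 0 0 0 0 0 0 0 0 0]
 [0 0 0 0 0 0 0 0 0 0 0 0 0 0 0 0 0 0 0 0]
 [0 0 0 0 0 0 0 0 0 0 0 0 0 0 0 0 0 0 0 0]
 [0 0 0 0 0 0 0 0 0 0 0 0 0 0 0 0 0 0 0 0]
 [0 0 0 0 0 0 0 0 0 0 0 0 0 0 0 0 0 0 0 0]
 [0 0 0 0 0 0 0 0 0 0 0 0 0 0 0 0 0 0 0 0]
 [0 0 0 0 0 0 1 1 0 0 0 0 0 0 0 0 0 0 0 0]
 [0 0 0 0 0 1 1 1 1 1 0 0 0 0 0 0 0 0 0 0]
 [0 0 0 0 0 1 1 1 1 1 1 0 0 0 0 0 0 0 0 0]
 [0 0 0 0 0 1 1 1 1 1 1 0 0 0 0 0 0 0 0 0]
 [0 0 0 0 0 1 1 1 1 1 1 0 0 0 0 0 0 0 0 0]
 [0 0 0 0 0 0 0 1 1 1 0 0 0 0 0 0 0 0 0 0]
 [0 0 0 0 0 0 0 0 0 0 0 0 0 0 0 0 0 0 0 0]
 [0 0 0 0 0 0 0 0 0 0 0 0 0 0 0 0 0 0 0 0]
 [0 0 0 0 0 0 0 0 0 0 0 0 0 0 0 0 0 0 0 0]
 [0 0 0 0 0 0 0 0 0 0 0 0 0 0 0 0 0 0 0 0]
 [0 0 0 0 0 0 0 0 0 0 0 0 0 0 0 0 0 0 0 0]
 [0 0 0 0 0 0 0 0 0 0 0 0 0 0 0 0 0 0 0 0]
 [0 0 0 0 0 0 0 0 0 0 0 0 0 0 0 0 0 0 0 0]
 [0 0 0 0 0 0 0 0 0 0 0 0 0 0 0 0 0 0 0 0]
 [0 0 0 0 0 0 0 0 0 0 0 0 0 0 0 0 0 0 0 0]
 [0 0 0 0 0 0 0 0 0 0 0 0 0 0 0 0 0 0 0 0]
 [0 0 0 0 0 0 0 0 0 0 0 0 0 0 0 0 0 0 0 0]
 [0 0 0 0 0 0 0 0 0 0 0 0 0 0 0 0 0 0 0 0]]
[292.39285714 159.64285714] 28
dowel visible part, stand frame [0.00372992 0.13189074 0.0615    ]
tcp [0.00443765 0.18919307 0.06746504]
box [0.04400441 0.09144872 0.096     ]
box [0.04276424 0.05813607 0.096     ]
box [-0.03462199  0.05967322  0.096     ]
box [-0.03500295  0.09363524  0.096     ]
```

The dowel's x and z now line up with the hole axis to about 1 mm. The earlier mismatch in z was arm settling. I'll insert it.

{"op": "servo_tool", "data": {
  "plan": [
    [[-0.0026,-0.0076,0.0,-0.004,-1.0],[-0.0026,-0.0076,0.0,0.0,-1.0],[-0.0026,-0.0076,0.0,0.0,-1.0],[-0.0026,-0.0076,0.0,0.0,-1.0],[-0.0026,-0.0076,0.0,0.0,-1.0],[0.0,0.0,0.0,0.0,-1.0]]
  ]
}}

```text
time_s: 24.95
eef_pos: [0.6843, -0.0567, 0.0658]
eef_rot: [0.0, 0.813, 0.582, -0.0]
wrist_force: [0.0, 0.6, -0.6]
opening: 0.113
```

```bash
python3 - <<'E'
from h import *
pose=np.load('pose.npy')
st()
a=camera('scene')
o=get_obs();print('tcp',rot(pose[2]).T@(o['eef_pos']-[pose[0],pose[1],0]))
cv2.imwrite('pics/f0.png',cv2.resize(a['img'][160:290,190:320],None,fx=4.5,fy=4.5,interpolation=cv2.INTER_CUBIC))
E
```

```text
t 24.95 p [ 0.6843 -0.0567  0.0658] yaw -0.329 F [ 0.   0.6 -0.6] T [ 0.01  0.01 -0.02] op 0.113 q6 0.07
tcp [0.00336416 0.14787834 0.06576052]
```

View pics/f0.png

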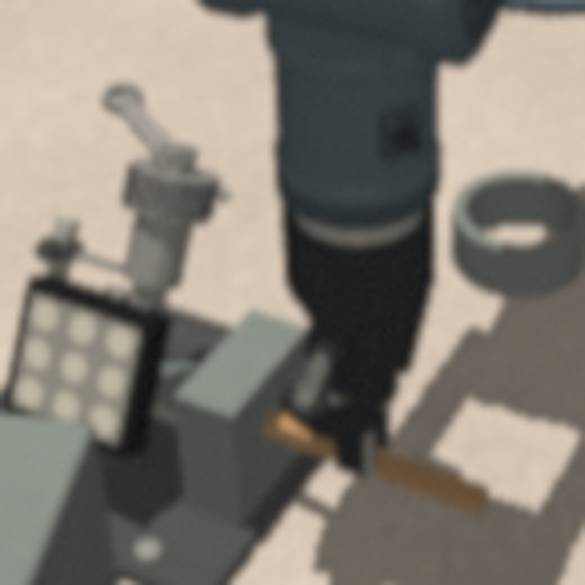

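The dowel's tip is inside the hole at crop (270,425) and touching nothing. I'll push now.

{"op": "servo_tool", "data": {
  "plan": [
    [[-0.001,-0.0028,0.0,0.0,-1.0],[-0.001,-0.0028,0.0,0.0,-1.0],[-0.001,-0.0028,0.0,0.0,-1.0],[-0.001,-0.0028,0.0,0.0,-1.0],[0.0,0.0,0.0,0.0,-1.0]]
  ]
}}

```text
time_s: 25.5
eef_pos: [0.681, -0.0652, 0.0658]
eef_rot: [-0.001, 0.813, 0.583, 0.001]
wrist_force: [2.0, 4.4, -0.4]
opening: 0.116
```

```bash
python3 - <<'E'
from h import *
pose=np.load('pose.npy')
st()
a=camera('scene')
o=get_obs();print('tcp',rot(pose[2]).T@(o['eef_pos']-[pose[0],pose[1],0]))
cv2.imwrite('pics/f1.png',cv2.resize(a['img'][160:290,190:320],None,fx=4.5,fy=4.5,interpolation=cv2.INTER_CUBIC))
E
```

```text
t 25.5 p [ 0.681  -0.0652  0.0658] yaw -0.327 F [ 2.   4.4 -0.4] T [ 0.73 -0.3   0.02] op 0.116 q6 0.06
tcp [0.0030727  0.13800495 0.06584523]
```

View pics/f1.png

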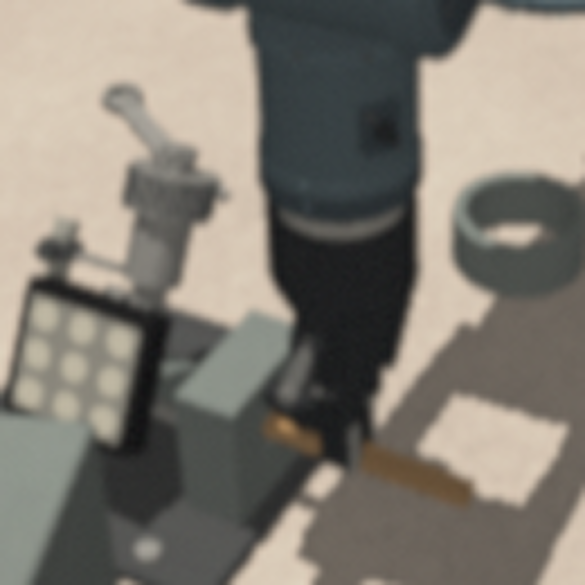

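Contact at about 5 N, and the lamp is still down. I'll push further.

{"op": "servo_tool", "data": {
  "plan": [
    [[-0.001,-0.0028,0.0,0.0,-1.0],[-0.001,-0.0028,0.0,0.0,-1.0],[-0.0007,-0.0019,0.0,0.0,-1.0],[0.0,0.0,0.0,0.0,-1.0],[0.0,0.0,0.0,0.0,-1.0]]
  ]
}}

```text
time_s: 26.05
eef_pos: [0.6785, -0.0726, 0.0658]
eef_rot: [-0.0, 0.813, 0.583, 0.001]
wrist_force: [1.8, 6.2, -0.6]
opening: 0.115
```

```bash
python3 - <<'E'
from h import *
pose=np.load('pose.npy')
st()
a=camera('scene')
o=get_obs();print('tcp',rot(pose[2]).T@(o['eef_pos']-[pose[0],pose[1],0]))
cv2.imwrite('pics/f2.png',cv2.resize(a['img'][160:290,190:320],None,fx=4.5,fy=4.5,interpolation=cv2.INTER_CUBIC))
E
```

```text
t 26.05 p [ 0.6785 -0.0726  0.0658] yaw -0.327 F [ 1.8  6.2 -0.6] T [ 0.91 -0.39  0.04] op 0.115 q6 0.04
tcp [0.00300487 0.13027599 0.06586555]
```

View pics/f2.png

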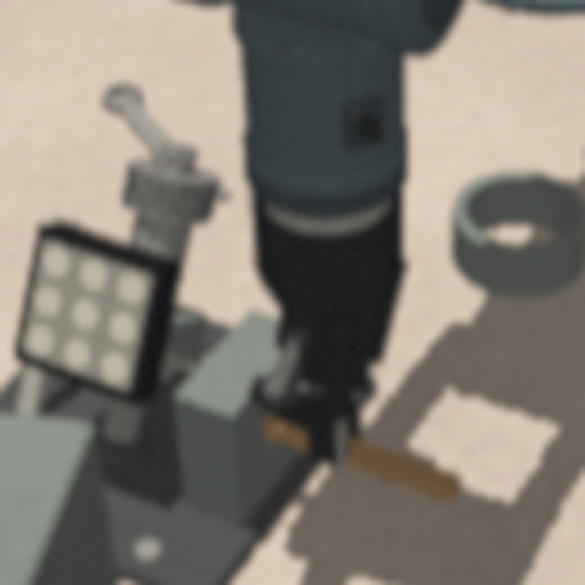

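The lamp has risen against the collar. I'll withdraw and take the dowel back to the mat.

{"op": "servo_tool", "data": {
  "plan": [
    [[0.0026,0.0076,0.0,0.0,-1.0],[0.0026,0.0076,0.0,0.0,-1.0],[0.0026,0.0076,0.0,0.0,-1.0],[0.0026,0.0076,0.0,0.0,-1.0],[0.0026,0.0076,0.0,0.0,-1.0],[0.0026,0.0076,0.0,0.0,-1.0],[0.0026,0.0076,0.0,0.0,-1.0],[0.0026,0.0076,0.0,0.0,-1.0]]
  ]
}}

```text
time_s: 26.9
eef_pos: [0.699, -0.0125, 0.0657]
eef_rot: [0.0, 0.813, 0.583, -0.0]
wrist_force: [0.1, -0.6, 0.1]
opening: 0.113
```

{"op": "servo_tool", "data": {
  "plan": [
    [[0.0,0.0,0.035,0.0,-1.0],[0.0,0.0,0.038,0.0,-1.0],[-0.0133,0.0193,0.0,0.1423,-1.0],[-0.0133,0.0193,0.0,0.1423,-1.0],[-0.0133,0.0193,0.0,0.1423,-1.0],[-0.0133,0.0193,0.0,0.1423,-1.0],[-0.0133,0.0193,0.0,0.1423,-1.0]]
  ]
}}

```text
time_s: 27.6
eef_pos: [0.6318, 0.0844, 0.1388]
eef_rot: [0.0, 0.557, 0.831, 0.0]
wrist_force: [0.9, 0.4, -0.9]
opening: 0.118
```

{"op": "servo_tool", "data": {
  "plan": [
    [[-0.0133,0.0193,0.0,0.1423,-1.0],[-0.0133,0.0193,0.0,0.1423,-1.0],[-0.0133,0.0193,0.0,0.1423,-1.0],[-0.0133,0.0193,0.0,0.1423,-1.0],[-0.0133,0.0193,0.0,0.1423,-1.0],[-0.0133,0.0193,0.0,0.1423,-1.0],[-0.0133,0.0193,0.0,0.1423,-1.0],[-0.0133,0.0193,0.0,0.1423,-1.0]]
  ]
}}

```text
time_s: 28.4
eef_pos: [0.5254, 0.2389, 0.139]
eef_rot: [0.0, 0.021, 1.0, 0.0]
wrist_force: [-0.1, 0.1, -0.0]
opening: 0.118
```

```bash
python3 - <<'E'
from h import *
st()
E
```

```text
t 28.4 p [0.5254 0.2389 0.139 ] yaw 1.529 F [-0.1  0.1 -0. ] T [0.01 0.07 0.04] op 0.118 q6 -1.31
```

{"op": "servo_tool", "data": {
  "plan": [
    [[0.0,0.0,-0.04,0.0,-1.0],[0.0,0.0,-0.04,0.0,-1.0],[0.0,0.0,-0.03,0.0,-1.0],[0.0,0.0,-0.006,0.0,-1.0],[0.0,0.0,-0.003,0.0,-1.0],[0.0,0.0,0.0,0.0,-1.0],[0.0,0.0,0.0,0.0,-1.0]]
  ]
}}

```text
time_s: 29.1
eef_pos: [0.5272, 0.2382, 0.0212]
eef_rot: [0.001, 0.024, 1.0, 0.0]
wrist_force: [0.1, -0.7, -0.1]
opening: 0.122
```

```bash
python3 - <<'E'
from h import *
st()
a=camera('scene')
cv2.imwrite('pics/k0.png',cv2.resize(a['img'][165:285,340:460],None,fx=5,fy=5,interpolation=cv2.INTER_CUBIC))
E
```

```text
t 29.1 p [0.5272 0.2382 0.0212] yaw 1.523 F [ 0.1 -0.7 -0.1] T [ 0.03 -0.01  0.01] op 0.122 q6 -1.3
```

View pics/k0.png

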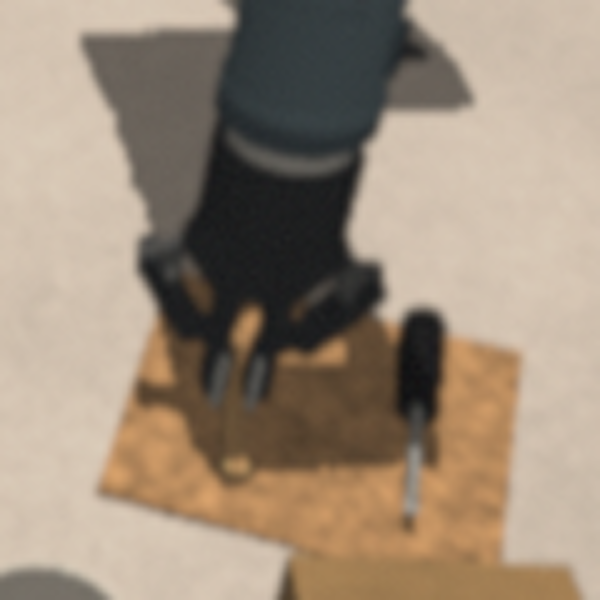

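The dowel is about 1–2 mm above the mat. I'll lower it slightly, open and retreat.

{"op": "servo_tool", "data": {
  "plan": [
    [[0.0,0.0,-0.001,0.0,-1.0],[0.0,0.0,-0.001,0.0,-1.0],[0.0,0.0,0.0,0.0,-0.7],[0.0,0.0,0.0,0.0,-0.3],[0.0,0.0,0.0,0.0,0.0],[0.0,0.0,0.0,0.0,0.0],[0.0,0.0,0.03,0.0,0.0],[0.0,0.0,0.04,0.0,0.0]]
  ]
}}

```text
time_s: 29.95
eef_pos: [0.5237, 0.2373, 0.0859]
eef_rot: [-0.003, 0.024, 1.0, -0.001]
wrist_force: [-0.1, 0.3, 0.3]
opening: 0.503
```

{"op": "servo_tool", "data": {
  "plan": [
    [[0.0,0.0,0.05,0.0,0.0],[-0.03,0.02,0.05,0.0,0.0],[-0.04,0.03,0.02,0.0,0.0],[-0.04,0.03,0.0,0.0,0.0],[-0.04,0.03,0.0,0.0,0.0],[-0.04,0.03,0.0,0.0,0.0],[-0.04,0.03,0.0,0.0,0.0],[0.0,0.0,0.0,0.0,0.0]]
  ]
}}

```text
time_s: 30.75
eef_pos: [0.2995, 0.4045, 0.1967]
eef_rot: [-0.001, 0.021, 1.0, 0.0]
wrist_force: [0.1, -0.1, 0.1]
opening: 0.499
```

```bash
python3 - <<'E'
from h import *
st()
a=camera('scene');b=camera('top')
level(a['img'],a,0)
cv2.imwrite('pics/z_s.png',a['img']);cv2.imwrite('pics/z_t.png',b['img'])
rimdraw({'scene':a},{'scene':a['img']},'scene',.1072,.1066,'pics/z_r.png',(185,165,265,240))
E
```

```text
t 30.75 p [0.2995 0.4045 0.1967] yaw 1.529 F [ 0.1 -0.1  0.1] T [-0.05 -0.02 -0.04] op 0.499 q6 -0.83
rimL 113.75 rimR 111.3 tongue 114.3
```

View pics/z_s.png

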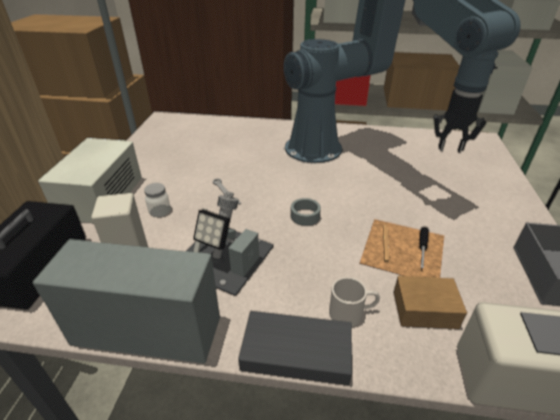

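View pics/z_t.png

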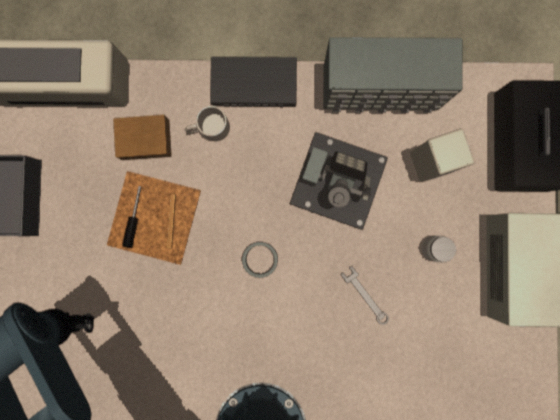

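View pics/z_r.png

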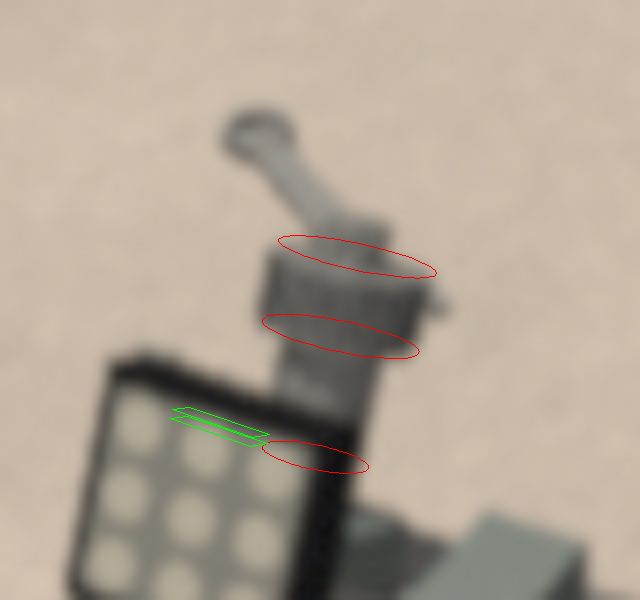

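```bash
python3 - <<'E'
from h import *
p=cv2.imread('pics/z_r.png').astype(np.float32);q=cv2.imread('pics/r2.png').astype(np.float32)
w=(slice(200,350),slice(240,460));print('head shift (8x px)',cv2.phaseCorrelate(p[w].mean(2),q[w].mean(2)))
print(hand_in())
E
```

```text
head shift (8x px) ((0.5001592837553517, 0.00848747582382714), 0.9588959681193033)
the job is handed in; nothing more can be done
None
```

I set the collar level with the pointer while the lamp was still latched, tripped the latch with the dowel, laid the dowel back on the cork mat and handed the job in. It took about 31 s of the 72 s. `hand_in` gives no verdict, so the results below are from my own checks.

**What I did**
- **Collar:** I turned it down in six grip-and-turn strokes.
- **Latch:** I pushed the dowel through the square hole, reaching about 6 N at the wrist. The lamp rose against the collar, and I then withdrew the dowel.
- **Finish:** I put the dowel back on the mat and moved the arm clear.

**Last checks**
- **Collar level:** before unlatching, the lower rim read about 107.2 mm along the mast and the pointer tongue about 106.5 mm. That is 0.7 mm apart, against the 3 mm limit.
- **Collar after unlatching:** the collar head moved less than 0.1 pixel in the scene picture, so the setting held.
- **Lamp:** it rose about 31 mm in the picture, against the roughly 32 mm expected for a collar at that height.
- **Dowel and bystanders:** the dowel looks flat on the mat, and nothing else looks shifted. I judged this by eye, not by measurement.
- **Arm:** clear of everything, with wrist force near zero.

**Checks that failed or disagreed**
- **Level readout:** it cannot be used after the lamp rose, because the lamp hides the rim and tongue. It gave meaningless values then, so I relied on the head comparison.
- **Top camera:** it suggested the collar sat about 2 mm higher than the scene camera did. It resolves height along the mast less well, so I went by the scene camera.
- **Latch return:** I did not see the latch spring back. I inferred it from the dowel being fully withdrawn with no force left on it.

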